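# Roll a labelled jar to the stop of a labelling jig and lower the press roller

### The arm

A 6-joint arm with a two-finger parallel gripper is mounted at the origin on the work surface. World frame = base frame: x ahead of the robot, y to its left, z up, the work surface at z = 0. Lengths are in m, angles in rad, forces in N, time in s.
With the tool pointing down it reaches from about 0.425 to 0.95 m from the base axis. Payload 3.5 kg.
Tool frame: the origin (TCP) lies on the centre line of the jaws, within the pads' length; the fingertips stand ahead of it and the grasp point (between the pads) lies 11 mm behind it (tips_ahead is the z of the fingertips in the tool frame, in m); z points along the fingers, y is the direction in which the jaws open and shut (so a half turn about z gives the same grasp; the last joint's range is limited). The gripper opens to 85 mm and grips with 20 to 120 N. Pads are 22 mm wide; open, the fingers measure 114 mm over their backs; the gripper's body (76 mm by 85 mm) begins 54 mm behind the grasp point. The pads swing forward as they close: fully open they stand 13 mm farther back than shut.
Start: joints at [-1.301, 0.286, 1.577, -0, 1.279, -0.15], TCP at [0.275, -0.616, 0.239] pointing down, gripper open.
Joint ranges: [-2.77, 2.77], [-0.9, 2.22], [0.21, 2.48], [-1.53, 4.67], [0.24, 2.81], [-2.84, 2.84]. Speed limits (rad/s): [2.79, 2.79, 3.14, 3.14, 3.14, 3.14].

### API

Orientations are given as a unit quaternion [x, y, z, w].
In Python, from plant import * gives the robot as it stands. The module is installed in compiled form; this text tells all that it offers.
- The arm moves only by the tool move_arm, never from a script. Its arguments are lists of equal length, an entry for each row: "linear": the shift along the world's x, y, z in m, a list of three; "twist": the turn, a rotation vector about the world's x, y, z in degrees, a list of three. A call has 1 to 20 rows; each row shifts and turns the pose as measured when the row begins; what a row does not reach is not made up. A row lasts 1/12 s, in which the tool goes at most 41.7 mm and 7.16 degrees, less where a joint would pass 70% of its speed; a pose out of reach is approached as far as the arm can. A call is refused whole if a number of a shift passes 0.0417 or a number of a turn 7.16, either way. A call with a gripper value outside its range is refused whole. "grip" is the opening, from 0 (shut) to 1 (fully open), set as the call begins (left out, the last holds). The fingers move at their own pace and stop on an object; "force" is the grip in N (left out, the last holds). Time passes only in rows, so rows that do not move let the fingers close. It gives the time, the measured TCP pose, the force and the opening at its end, in the units of the state.
- get_state(): the state, without advancing time (a new reading comes with each control period).
- read_camera(name): name is "scene" or "top" or "wrist"; returns a dict with "img" (400x640x3 uint8, blue, green, red), "depth" (400x640 float32, m along the optical axis (not along the pixel's ray), 0 where there is no reading), "fx", "fy", "cx", "cy" (pixels), "rvec" (rotation vector, rad) and "tvec" (3), from world to camera coordinates, as OpenCV has them. Camera axes: x right, y down, z forward; pixel columns grow to the right and rows downward; lengths in m; the calibration is good to about 2 mm. A picture is of the moment at which its call begins.
- sign_off(): hands the job in, once; it reports no verdict.
The state is a dict: "time": time; "qpos": joint angles; "dq": joint speeds; "joint_efforts": joint torques, N m; "eef_pos": TCP position; "tcp_rot": TCP orientation; "contact_force": force on the tool from outside, world axes, zero at the start; "wrist_torque": the same for the moment, N m; "opening": opening from 0.0 (shut) to 1.0 (fully open).
Only numpy, scipy, OpenCV 4.12 (cv2) and the standard library are available. Lean on these libraries where they do the work, as an engineer would, in place of code of your own. Each camera call takes 0.05 s, during which the arm holds its last target.

### The job

The jar lying on the labelling jig has its paper label tacked on. Push its side to roll it along the rubber bed until it rests square against the low stop bar: feel for the bar gently, without squeezing or lifting the jar, shoving the bar or letting the jar ride up over it. Then lower the hinged press arm gently, without dropping it, until its roller rests on the jar, let go, and leave everything else on the counter as it stands.

Things in the scene. Friction and masses are not known exactly. Their poses are not given: they have to be found in the camera images.
- bed: Labelling jig's base, fixed: plywood board 480 x 250 x 18 mm with a black rubber mat, 440 x 186 mm, in its middle; mat top at z = 20 mm. Origin under the board's centre, on the counter; x along the 480 mm, in the rolling direction (towards stop bar and press), y across, z up. It lies along the counter's y within 12 degrees.
- rails: Two aluminium rails on the bed, same origin and axes: x 40 to 190, y 97 to 119 mm either side, tops at z = 28 mm. Clamped across them is the stop bar, a flat 20 mm wide, its top 12 mm above the rubber, its near face anywhere from x = 84 to 104 mm: not reported, to be felt or seen. The axis of a jar touching it is 25 mm short of that face. It is rigid; its clamps must not take over 15 N.
- jar: Jar to roll: clear screw-cap jar of beans, blank paper label, lying on the mat; 135 mm long, body 64 mm thick for 105 mm of it, white cap 56 mm thick; about 0.42 kg. Origin on its axis, 53 mm from the base; y along the axis, cap at -y; x and z turn as it rolls. Starts 50 to 150 mm before the bed's middle, within 10 mm of central, up to 7 degrees askew; stops soon after a slow push. Squaring it on the bar takes about 5 N.
- press: Two fixed aluminium uprights of the press, same origin and axes as the bed, at bed x = 130 to 200 mm, 63 to 85 mm either side of the middle, to z = 144 mm; the press arm swings between them on a hinge line along y at bed x = 165, z = 130 mm.
- press_arm (a joint): Press arm's hinge angle, rad: 0 level, pointing to the bed's -x; grows as it is raised (1.57 upright). Starts at 1.48 to 1.70, held by hinge friction; below about 1.4 the arm (0.42 kg) falls by itself. On a jar at the stop it rests at -0.16 to -0.27. Rubber roller, free to turn, 28 mm thick, 86 mm wide, 127 mm along the arm, 15 mm under its line; axle sprung 6 mm, 0.8 N/mm. Side bars 52 mm either side.
- handle (a point): Middle of the press arm's handle: a bare round steel bar, 14 mm thick, 96 mm long between the side bars, along the bed's y, 190 mm from the hinge and 62 mm past the roller's axle. It can be pinched from above at its middle and turns in the fingers.
- jar_dark: Bystander: standing jar of dark beans, 64 mm diameter, 135 mm tall, behind the jig's start end; origin under its base.
- jar_green: Bystander: standing jar of green beans, 64 mm diameter, 135 mm tall, behind the jig's start end; origin under its base.
- lid: Bystander: loose white jar lid, 56 mm diameter, 20 mm high, flat on the counter on the robot's side of the jig; origin under its centre.
- scoop: Bystander: steel spoon 170 mm long lying on the robot's side of the jig; origin under its middle.
- brush: Bystander: wooden brush 180 mm long lying on the far side of the jig; origin under its middle.
- cup: Bystander: steel cup, 72 mm diameter, 70 mm high, on the far side of the jig near the press; origin under its base.
- tin: Bystander: small closed tin, 60 mm diameter, 80 mm high, beyond the jig's press end; origin under its base.

How it is judged:
On the way, in this order (a step that is already met when the one before it is completed fails the run):
1. the jar has been rolled up to the stop bar and touches it (contact force between jar and rails above 0.3 N and x of jar in the frame of rails above 0.054 m and angle between the y axis of jar and the y axis of rails, either way round below 0.07 rad), for 0.2 s.
2. the press arm's roller rests on the jar (contact force between jar and press above 0.3 N and value of joint press_arm below -0.1 rad), for 0.3 s.
At the end, for the whole second after the job is handed in: The jar lies on the rubber, at rest, touching the near side of the stop bar and square to it within 4 degrees, and the press arm, let go, rests with its roller on the jar (all of step 2 and contact force between jar and rails above 0.1 N and x of jar in the frame of rails between 0.054 and 0.084 m and z of jar in the frame of rails between 0.049 and 0.055 m and angle between the y axis of jar and the y axis of rails, either way round below 0.07 rad and linear speed of jar below 0.01 m/s).
It fails at once if the jar is squeezed or shoved with more than 15 N by the fingers (contact force between jar and the fingers above 15 N).
It fails at once if the stop bar is shoved by the jar with more than 15 N (contact force between jar and rails above 15 N).
It fails at once if the press arm is let fall (turning down faster than 4 rad/s) or forced onto the jar (over 30 N) (contact force between jar and press above 30 N or velocity of joint press_arm below -4 rad/s).
It fails at once if the jar is lifted or rides up more than 6 mm (z of jar in the frame of bed above 0.058 m).
It fails at once if a bystander is moved more than 15 mm (distance of any of jar_dark, jar_green, lid, scoop, brush, cup, tin from where it was at the start of the episode above 0.015 m).
It also fails if it takes over 72 s, if anything falls off the work surface, if the arm or the gripper's body presses on something with over 40 N, if the wrist force passes 120 N, or if a joint passes its speed limit or range.

## Working session

There is one attempt and no reset: what is moved stays moved. The work goes in short steps, Python scripts to look and compute and a tool call to move; the robot and the scene stay as the last step left them, time stands still between calls to the robot, and variables do not carry over. Pictures are saved under pics/ and viewed, and the job is handed in when it is done.

Besides the shell and the picture viewer there is one more tool, called after ">>>" as name(argument=value, ...), one argument or row to a line, values as JSON. move_arm: Moves the arm, as the interface text tells. Its arguments: {"type":"object","properties":{"linear":{"type":"array","items":{"type":"array","items":{"type":"number"}}},"twist":{"type":"array","items":{"type":"array","items":{"type":"number"}}},"grip":{"type":"number"},"force":{"type":"number"}},"required":["linear","twist"]}

```bash
mkdir -p pics; cat > h.py <<'E'
from plant import *
import numpy as np, cv2
def cam(n):
    c=read_camera(n); c['R']=cv2.Rodrigues(np.array(c['rvec'],float))[0]; c['t']=np.array(c['tvec'],float).ravel(); return c
def pt(c,u,v,z=None):
    d=np.array([(u-c['cx'])/c['fx'],(v-c['cy'])/c['fy'],1.])
    if z is None: return c['R'].T@(d*c['depth'][int(v),int(u)]-c['t'])
    o=-c['R'].T@c['t']; w=c['R'].T@d; return o+w*(z-o[2])/w[2]
def cloud(c):
    v,u=np.mgrid[0:400,0:640]; d=c['depth']
    P=np.stack([(u-c['cx'])/c['fx']*d,(v-c['cy'])/c['fy']*d,d],-1)
    return (P-c['t'])@c['R']
def px(c,p):
    q=c['R']@np.array(p)+c['t']; return c['fx']*q[0]/q[2]+c['cx'],c['fy']*q[1]/q[2]+c['cy']
E
python3 - <<'E'
from h import *
for n in ("scene","top","wrist"):
    c=cam(n); cv2.imwrite(f"pics/{n}0.png",c['img']); print(n,-c['R'].T@c['t'],c['fx'])
s=get_state();print(s)
E
```

```text
scene [1.13975271 0.26665326 1.15504076] 488.88586524096894
top [0.36793913 0.02352614 1.09049468] 404.9589142918324
wrist [ 0.34318266 -0.58622032  0.37298811] 301.5722434237371
{'time': 0.15, 'qpos': array([-1.30100942e+00,  2.86991194e-01,  1.57786414e+00, -4.91790697e-06,
        1.27862770e+00, -1.49983208e-01]), 'dq': array([-0.00087157, -0.00321991, -0.00446329,  0.0003736 , -0.00089243,
        0.00028541]), 'joint_efforts': array([ 9.51803850e-04, -4.06606865e+01, -2.93140143e+01, -1.67800354e-04,
        3.97843847e-03, -1.05149357e-05]), 'eef_pos': array([ 0.27499476, -0.6158824 ,  0.2382329 ]), 'tcp_rot': array([ 9.78054284e-01,  2.08348083e-01, -5.89345526e-05, -9.43352519e-04]), 'contact_force': array([0.52654594, 0.35769213, 0.02228786]), 'wrist_torque': array([-0.03215756, -0.02774695,  0.00242594]), 'opening': 1.0037175955241064}
```

View pics/scene0.png

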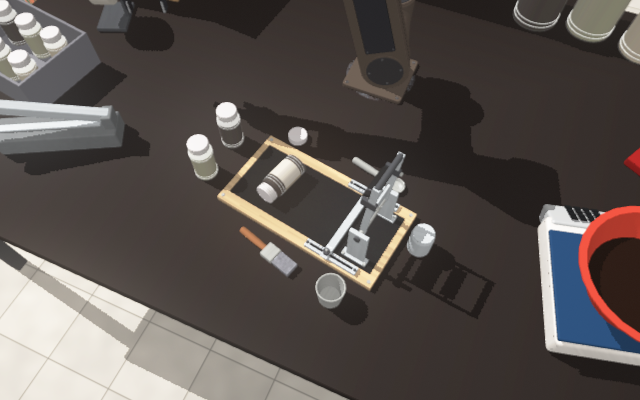

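View pics/top0.png

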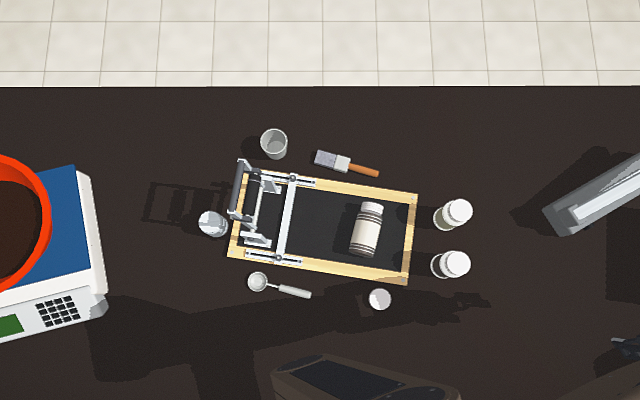

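View pics/wrist0.png

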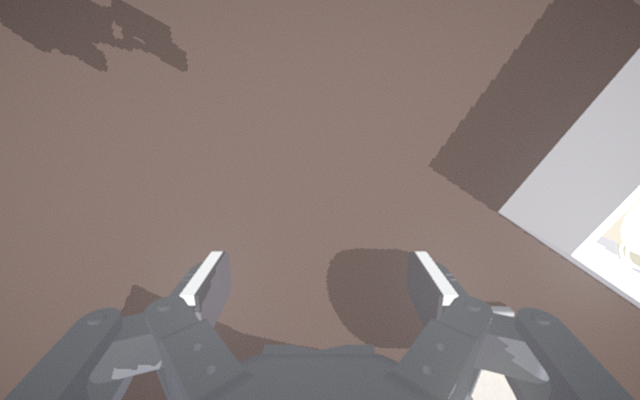

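The top view shows the bed with corners near (243,172), (417,194), (407,285) and (228,256). The jar is at (367,229) with its cap up (+x), the stop bar runs about (293,177)–(280,255), and the press arm stands upright at about (245,200). Next I measure these.

```bash
python3 - <<'E'
from h import *
c=cam("top"); im=c['img']; hsv=cv2.cvtColor(im,cv2.COLOR_BGR2HSV)
P=cloud(c); 
m=cv2.inRange(hsv,(10,60,110),(35,200,255)); m[:, :215]=0; m[:165]=0; m[295:]=0;m[:,430:]=0
z=P[...,2]; m[(z<0.005)|(z>0.03)]=0
m=cv2.morphologyEx(m,cv2.MORPH_OPEN,np.ones((2,2)))
ys,xs=np.nonzero(m); W=np.array([pt(c,u+0.,v+0.,0.018)[:2] for u,v in zip(xs,ys)],np.float32)
r=cv2.minAreaRect(W); print("rect",r); print(cv2.boxPoints(r))
box=cv2.boxPoints(r); e=[box[1]-box[0],box[2]-box[1]]; a=max(e,key=np.linalg.norm); a=a/np.linalg.norm(a); a=a if a[1]>0 else -a
C=np.array(r[0]); B=np.array([a[0],a[1]]); L=np.array([-a[1],a[0]])
print("yaw",np.degrees(np.arctan2(a[1],a[0])))
D=(P[...,:2]-C); bx=D@B; by=D@L
np.save('bed.npy',np.array([C,B,L]))
# jar points
j=(z>0.045)&(z<0.1)&(bx<0.05)&(bx>-0.2)&(abs(by)<0.1)
print(j.sum(),z[j].max()); J=np.c_[bx[j],by[j]].astype(np.float32)
r=cv2.minAreaRect(J);print("jar",r,cv2.boxPoints(r)); 
w=np.asarray(P[j]); print(w.mean(0))
# axis from top points by slices along y
for lo in np.arange(-.08,.08,.01):
    k=j&(by>lo)&(by<lo+.01)
    if k.sum()>5: print(round(lo,3),bx[k].min().round(4),bx[k].max().round(4),z[k].max().round(4), bx[k][z[k]>z[k].max()-.003].mean().round(4))
# bar
k=(z>0.024)&(z<0.04)&(abs(by)<0.06)&(bx>0.06)&(bx<0.14)
for lo in (-.05,-.03,0,.02,.04):
    q=k&(abs(by-lo)<.008); print("bar",lo,np.percentile(bx[q],[2,50,98]).round(4),np.median(z[q]).round(4))
k=(z>0.15)&(abs(by)<0.08)&(bx>0.05)&(bx<0.3)
for lo in np.arange(.14,.4,.02):
    q=k&(z>lo)&(z<lo+.02)
    if q.sum()>2: print("arm",lo.round(2),q.sum(),bx[q].min().round(3),np.median(bx[q]).round(3),bx[q].max().round(3),by[q].min().round(3),by[q].max().round(3))
E
```

```text
rect ((0.5614832043647766, 0.0015077292919158936), (0.478427529335022, 0.3038574755191803), 80.5738754272461)
[[ 0.37242845 -0.20959383]
 [ 0.67218316 -0.25935832]
 [ 0.750538    0.21260929]
 [ 0.45078325  0.26237378]]
yaw 80.573875
1288 0.08953251003432926
jar ((-0.10856623947620392, 0.025035109370946884), (0.1343337893486023, 0.06463228911161423), 84.13792419433594) [[-0.14757343 -0.03847996]
 [-0.08327912 -0.04508112]
 [-0.06955905  0.08855018]
 [-0.13385336  0.09515134]]
[ 0.51533821 -0.0990865   0.07563208]
-0.05 -0.1281 -0.0886 0.0802 -0.1135
-0.04 -0.1429 -0.0871 0.0816 -0.1141
-0.03 -0.1411 -0.0875 0.0821 -0.1172
-0.02 -0.1416 -0.0819 0.0843 -0.1115
-0.01 -0.1434 -0.0804 0.0879 -0.1108
-0.0 -0.1428 -0.0778 0.0871 -0.1117
0.01 -0.1416 -0.0768 0.0879 -0.1068
0.02 -0.1396 -0.0756 0.0895 -0.105
0.03 -0.1399 -0.076 0.0875 -0.1042
0.04 -0.1386 -0.0745 0.0865 -0.107
0.05 -0.138 -0.0737 0.0857 -0.1049
0.06 -0.1367 -0.0724 0.0864 -0.1056
0.07 -0.1361 -0.0721 0.0868 -0.1048
bar -0.05 [0.0946 0.1055 0.1374] 0.0313
bar -0.03 [0.0691 0.1041 0.1138] 0.032
bar 0 [0.0949 0.1039 0.1136] 0.0318
bar 0.02 [0.0929 0.1046 0.1136] 0.032
bar 0.04 [0.0843 0.1042 0.1145] 0.0319
arm 0.14 8 0.162 0.162 0.167 -0.025 0.079
arm 0.16 19 0.162 0.163 0.176 -0.031 0.08
arm 0.18 9 0.163 0.164 0.173 0.058 0.08
arm 0.2 3 0.165 0.165 0.178 0.078 0.08
arm 0.24 60 0.146 0.151 0.194 -0.031 0.08
arm 0.26 651 0.147 0.16 0.191 -0.033 0.08
arm 0.28 31 0.169 0.171 0.181 -0.03 0.08
arm 0.3 38 0.17 0.172 0.175 -0.031 0.08
arm 0.32 403 0.172 0.178 0.188 -0.032 0.08
```

```bash
python3 - <<'E'
from h import *
c=cam("top"); im=c['img']; hsv=cv2.cvtColor(im,cv2.COLOR_BGR2HSV)
P=cloud(c); z=P[...,2]
m=cv2.inRange(hsv,(10,50,100),(35,210,255)); m[:, :215]=0; m[:165]=0; m[295:]=0;m[:,430:]=0
m[(z<0.008)|(z>0.03)]=0
cs,_=cv2.findContours(m,cv2.RETR_EXTERNAL,cv2.CHAIN_APPROX_NONE)
cs=[k[:,0] for k in cs if cv2.contourArea(k)>60]; print([ (len(k),k.min(0),k.max(0)) for k in cs])
W=np.array([pt(c,u,v,0.018)[:2] for k in cs for u,v in k],np.float32)
r=cv2.minAreaRect(W); print("rect",r)
box=cv2.boxPoints(r); e=[box[1]-box[0],box[2]-box[1]]; a=max(e,key=np.linalg.norm); a=a/np.linalg.norm(a); a=a if a[1]>0 else -a
C=np.array(r[0]); B=np.array([a[0],a[1]]); L=np.array([-a[1],a[0]])
print("yaw",np.degrees(np.arctan2(a[1],a[0])))
# side line fits
D=(W-C); bx=D@B; by=D@L
for s in (-1,1):
    k=(abs(s*by-.125)<.008)&(abs(bx)<.22); pf=np.polyfit(bx[k],by[k],1); print(s,k.sum(),pf,np.degrees(pf[0]))
np.save('bed.npy',np.array([C,B,L]))
D=(P[...,:2]-C); bx=D@B; by=D@L
j=(z>0.045)&(z<0.1)&(bx<0.05)&(bx>-0.2)&(abs(by)<0.1)
r=cv2.minAreaRect(np.c_[bx[j],by[j]].astype(np.float32));print("jar",r)
b=cv2.boxPoints(r)
for q in b: print(q, C+q[0]*B+q[1]*L)
k=(z>0.024)&(z<0.04)&(bx>0.05)&(bx<0.14)
for lo in (-.05,-.03,0,.02,.04):
    q=k&(abs(by-lo)<.008); print("bar",lo,np.percentile(bx[q],[5,50,98]).round(4),np.median(z[q]).round(4))
q=(z>.31)&(bx>.1)&(bx<.3)&(abs(by)<.1); print('handle',P[q].mean(0),bx[q].mean(),by[q].min(),by[q].max(),z[q].max())
cv2.imwrite('pics/m1.png',m)
for n,f in (("start side",-1),):
  pass
# bystanders
for v,u,n in ((213,460,'g'),(264,455,'d'),(299,380,'lid'),(282,257,'scoop'),(142,273,'cup'),(222,212,'tin'),(292,300,'spoonend'),(160,335,'brush')):
    p=P[v,u]; d=p[:2]-C; print(n,p.round(3),(d@B).round(3),(d@L).round(3))
E
```

```text
[(227, array([227, 220], dtype=int32), array([278, 264], dtype=int32)), (693, array([280, 178], dtype=int32), array([416, 285], dtype=int32)), (87, array([236, 173], dtype=int32), array([247, 214], dtype=int32)), (65, array([348, 165], dtype=int32), array([378, 176], dtype=int32))]
rect ((0.5642449259757996, 0.0041671693325042725), (0.4785635769367218, 0.30415061116218567), 80.54530334472656)
yaw 80.545296
-1 16 [-0.0758771  -0.13819618] -4.3474377080866216
1 214 [0.00468001 0.12014824] 0.2681445841578004
jar ((-0.11167547851800919, 0.02677057683467865), (0.13518130779266357, 0.06463683396577835), 84.17279052734375)
[-0.1506893  -0.03718956] [ 0.5761759  -0.15058419]
[-0.08638646 -0.04375206] [ 0.59321214 -0.08823285]
[-0.07266165  0.09073071] [ 0.46281075 -0.0526033 ]
[-0.1369645   0.09729321] [ 0.44577451 -0.11495463]
bar -0.05 [0.0918 0.1039 0.1392] 0.0305
bar -0.03 [0.0919 0.1015 0.1114] 0.0322
bar 0 [0.0914 0.1008 0.1111] 0.0318
bar 0.02 [0.0921 0.1013 0.1107] 0.0315
bar 0.04 [0.0916 0.101  0.1107] 0.0315
handle [0.56475065 0.18176983 0.3239693 ] 0.17527314826955948 -0.02915918702944781 0.08271699799004659 0.3291335652492209
g [ 0.546 -0.322  0.129] -0.324 -0.036
d [ 0.423 -0.3    0.132] -0.323 0.089
lid [ 0.341 -0.138  0.018] -0.176 0.197
scoop [0.387 0.184 0.006] 0.148 0.205
cup [0.775 0.148 0.006] 0.176 -0.184
tin [0.535 0.29  0.079] 0.277 0.075
spoonend [0.36  0.07  0.019] 0.031 0.212
brush [ 0.718 -0.026  0.018] -0.004 -0.156
```

```bash
python3 - <<'E'
import cv2
i=cv2.imread('pics/top0.png')[140:310,190:490]; cv2.imwrite('pics/z.png',cv2.resize(i,None,fx=2.6,fy=2.6,interpolation=cv2.INTER_CUBIC))
E
```

```text
(no output)
```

View pics/z.png

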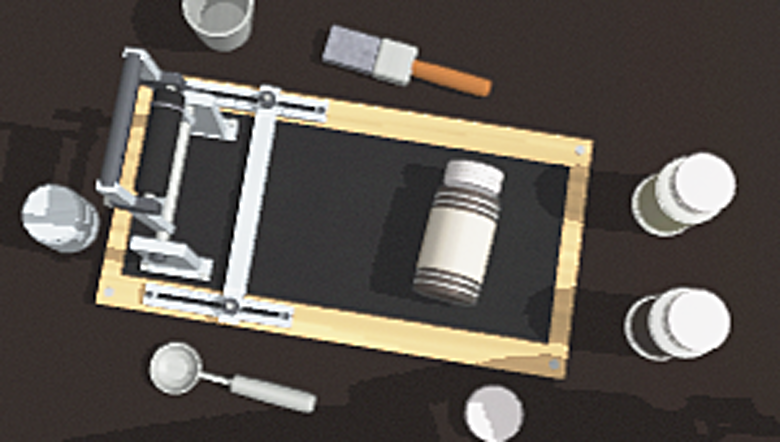

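The brush handle was picked up in the bed mask, so I'll exclude it and refit.

```bash
python3 - <<'E'
from h import *
c=cam("top"); im=c['img']; hsv=cv2.cvtColor(im,cv2.COLOR_BGR2HSV)
P=cloud(c); z=P[...,2]
m=cv2.inRange(hsv,(10,50,100),(35,210,255)); m[:, :215]=0; m[:165]=0; m[295:]=0;m[:,430:]=0;m[160:178,320:385]=0
m[(z<0.008)|(z>0.03)]=0
cs,_=cv2.findContours(m,cv2.RETR_EXTERNAL,cv2.CHAIN_APPROX_NONE)
cs=[k[:,0] for k in cs if cv2.contourArea(k)>60]
W=np.array([pt(c,u,v,0.018)[:2] for k in cs for u,v in k],np.float32)
r=cv2.minAreaRect(W); print("rect",r)
box=cv2.boxPoints(r); e=[box[1]-box[0],box[2]-box[1]]; a=max(e,key=np.linalg.norm); a=a/np.linalg.norm(a); a=a if a[1]>0 else -a
C=np.array(r[0],float); a=a.astype(float)
for it in range(2):
    B=a; L=np.array([-a[1],a[0]]); D=W-C; bx=D@B; by=D@L; sl=[]
    for s in (-1,1):
        k=(abs(s*by-.125)<.006)&(abs(bx)<.23); pf=np.polyfit(bx[k],by[k],1); print(s,k.sum(),pf); sl.append(pf)
    th=np.mean([p[0] for p in sl]); C=C+L*np.mean([p[1] for p in sl]); a=a+L*th; a/=np.linalg.norm(a)
B=a; L=np.array([-a[1],a[0]])
print("C",C,"yaw",np.degrees(np.arctan2(a[1],a[0])))
np.save('bed.npy',np.array([C,B,L]))
D=(P[...,:2]-C); bx=D@B; by=D@L
j=(z>0.045)&(z<0.1)&(bx<0.05)&(bx>-0.2)&(abs(by)<0.1)
r=cv2.minAreaRect(np.c_[bx[j],by[j]].astype(np.float32));print("jar",r)
for q in cv2.boxPoints(r): print(q, C+q[0]*B+q[1]*L)
k=(z>0.024)&(z<0.04)&(bx>0.05)&(bx<0.14)
for lo in (-.06,-.03,0,.03,.06):
    q=k&(abs(by-lo)<.008); print("bar",lo,np.percentile(bx[q],[5,50,98]).round(4),np.median(z[q]).round(4))
q=(z>.31)&(bx>.1)&(bx<.3)&(abs(by)<.1); print('handle',P[q].mean(0),bx[q].mean(),by[q].min(),by[q].max(),z[q].max())
print('bar mid start B',C+.09*B,'yaw',B)
s=get_state();print(s['eef_pos'],s['time'])
E
python3 -c "
import plant;print([x for x in dir(plant) if not x.startswith('__')]); print(plant.get_state().keys())"
```

```text
rect ((0.5373421907424927, 0.008648782968521118), (0.4785521626472473, 0.24970562756061554), 80.53765106201172)
-1 99 [ 0.00049942 -0.12318821]
1 204 [-0.00306679  0.12305622]
-1 99 [ 0.00178284 -0.12312242]
1 207 [-0.00215271  0.12307548]
C [0.53743043 0.00863405] yaw 80.45350449171903
jar ((-0.11166992038488388, -0.0005052760243415833), (0.13513852655887604, 0.06476259976625443), 84.3723373413086)
[-0.15052122 -0.06457344] [ 0.57614599 -0.15051203]
[-0.08607076 -0.07092429] [ 0.59309786 -0.0880074 ]
[-0.07281862  0.06356289] [ 0.46267098 -0.05263436]
[-0.13726908  0.06991374] [ 0.44571912 -0.11513899]
bar -0.06 [0.0916 0.1027 0.1367] 0.0317
bar -0.03 [0.0788 0.1005 0.1114] 0.0312
bar 0 [0.092  0.1021 0.1329] 0.0316
bar 0.03 [0.0917 0.101  0.1144] 0.0322
bar 0.06 [0.0923 0.1015 0.1319] 0.0321
handle [0.56462199 0.18183937 0.32405985] 0.17531632621967022 -0.055673222979692745 0.05588539707541354 0.3299660291011212
bar mid start B [0.55235675 0.09738767] yaw [0.16584792 0.98615134]
[ 0.27509181 -0.61614364  0.2388276 ] 0.3
['Unreachable', 'get_state', 'read_camera', 'sign_off', 'tips_ahead']
dict_keys(['time', 'qpos', 'dq', 'joint_efforts', 'eef_pos', 'tcp_rot', 'contact_force', 'wrist_torque', 'opening'])
```

```bash
python3 - <<'E'
from h import *
print(tips_ahead if not callable(tips_ahead) else [tips_ahead(x) for x in (0,.6,1)])
C,B,L=np.load('bed.npy')
for bx in (-.18,.0235): print(C+bx*B+.014*L)
s=get_state(); print(s['eef_pos'])
p=(C-.18*B+.014*L)-s['eef_pos'][:2]; print(p,p/16,56.4/16, B)
E
```

```text
0.008
[ 0.49377169 -0.16655133]
[0.52752174 0.03413047]
[ 0.27509181 -0.61614364  0.2388276 ]
[0.21867988 0.44959232] [0.01366749 0.02809952] 3.525 [0.16584792 0.98615134]
```

>>> move_arm(
  linear=[
    [0.0137,0.0281,0],
    [0.0137,0.0281,0],
    [0.0137,0.0281,0],
    [0.0137,0.0281,0],
    [0.0137,0.0281,0],
    [0.0137,0.0281,0],
    [0.0137,0.0281,0],
    [0.0137,0.0281,0],
    [0.0137,0.0281,0],
    [0.0137,0.0281,0],
    [0.0137,0.0281,0],
    [0.0137,0.0281,0],
    [0.0137,0.0281,0],
    [0.0137,0.0281,0],
    [0.0137,0.0281,0],
    [0.0137,0.0281,0],
  ],
  twist=[
    [0,0,3.52],
    [0,0,3.52],
    [0,0,3.52],
    [0,0,3.52],
    [0,0,3.52],
    [0,0,3.52],
    [0,0,3.52],
    [0,0,3.52],
    [0,0,3.52],
    [0,0,3.52],
    [0,0,3.52],
    [0,0,3.52],
    [0,0,3.52],
    [0,0,3.52],
    [0,0,3.52],
    [0,0,3.52],
  ],
  grip=0.6,
)

```text
time: 1.63
eef_pos: [0.4963, -0.1501, 0.2387]
tcp_rot: [0.752, 0.659, 0.001, 0.002]
contact_force: [-0.3, -0.5, 0.2]
opening: 0.599
```

```bash
cat >> h.py <<'E'
def rep():
    from scipy.spatial.transform import Rotation as Ro
    C,B,L=np.load('bed.npy'); s=get_state(); M=Ro.from_quat(s['tcp_rot']).as_matrix(); d=s['eef_pos'][:2]-C
    f=s['contact_force']
    print('t',s['time'],'tcp',s['eef_pos'].round(4),'bed',(d@B).round(4),(d@L).round(4),'yaw',np.degrees(np.arctan2(M[1,0],M[0,0])).round(2),'tilt',(M[:,2]).round(3),'open',round(s['opening'],3),'F bed',(f[:2]@B).round(2),(f[:2]@L).round(2),f[2].round(2))
E
python3 -c "
from h import *
rep()"
```

```text
t 1.6333 tcp [ 0.4963 -0.1501  0.2387] bed -0.1634 0.0143 yaw 82.43 tilt [ 0.004 -0.003 -1.   ] open 0.599 F bed -0.52 0.19 0.19
```

>>> move_arm(
  linear=[
    [-0.0015,-0.0085,-0.01],
    [-0.0015,-0.0085,-0.02],
    [0,0,-0.025],
    [0,0,-0.025],
    [0,0,-0.025],
    [0,0,-0.025],
    [0,0,-0.025],
    [0,0,0],
  ],
  twist=[
    [0,0,-1],
    [0,0,-1],
    [0,0,0],
    [0,0,0],
    [0,0,0],
    [0,0,0],
    [0,0,0],
    [0,0,0],
  ],
)

```text
time: 2.3
eef_pos: [0.4965, -0.1625, 0.082]
tcp_rot: [0.76, 0.649, 0.003, 0.008]
contact_force: [-1.6, -0.7, -0.3]
opening: 0.598
```

```bash
python3 -c "
from h import *
rep()
c=cam('top');cv2.imwrite('pics/t1.png',cv2.resize(c['img'][140:310,190:490],None,fx=2.6,fy=2.6))
rep()"
```

```text
t 2.3 tcp [ 0.4965 -0.1625  0.082 ] bed -0.1755 0.012 yaw 80.99 tilt [ 0.015 -0.008 -1.   ] open 0.598 F bed -0.94 1.48 -0.25
t 2.35 tcp [ 0.4978 -0.1632  0.0844] bed -0.176 0.0105 yaw 80.99 tilt [ 0.018 -0.009 -1.   ] open 0.601 F bed 0.29 1.19 0.46
```

View pics/t1.png

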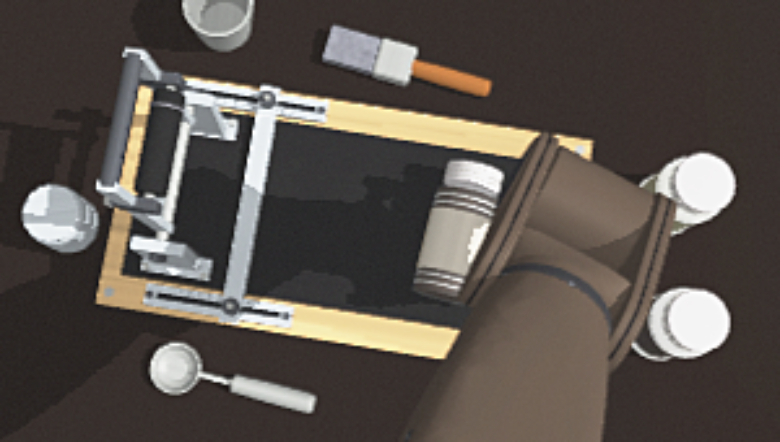

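The gripper sits behind the jar with its fingers spread along the jar's length, and everything else looks untouched. I'll take out the small tilt and lower to pushing height.

>>> move_arm(
  linear=[
    [-0.001,0,-0.01],
    [0,0,-0.015],
    [0,0,-0.012],
    [0,0,-0.004],
    [0,0,0],
  ],
  twist=[
    [0.2,0.5,-0.25],
    [0.2,0.5,-0.25],
    [0,0,0],
    [0,0,0],
    [0,0,0],
  ],
)

```text
time: 2.77
eef_pos: [0.5014, -0.1669, 0.048]
tcp_rot: [0.764, 0.645, 0.001, 0.007]
contact_force: [-0.5, 0.0, 0.7]
opening: 0.6
```

```bash
python3 -c "
from h import *
rep()
c=cam('wrist');cv2.imwrite('pics/w1.png',c['img'])
rep()"
```

```text
t 2.7667 tcp [ 0.5014 -0.1669  0.048 ] bed -0.1791 0.0064 yaw 80.36 tilt [ 0.01  -0.009 -1.   ] open 0.6 F bed -0.04 0.5 0.68
t 2.8167 tcp [ 0.5015 -0.167   0.0484] bed -0.1791 0.0063 yaw 80.36 tilt [ 0.011 -0.009 -1.   ] open 0.599 F bed -0.18 0.49 0.4
```

View pics/w1.png

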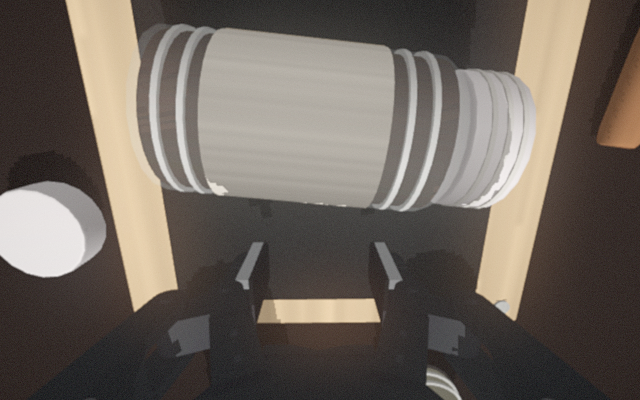

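The wrist view shows both fingers (x about 250 and 390) behind the jar body (x 135–460). I'll widen them a little, lower slightly, centre on the body and start pushing slowly.

>>> move_arm(
  linear=[
    [-0.003,0.001,-0.004],
    [-0.003,0.001,-0.002],
    [0.0006,0.004,0],
    [0.0006,0.004,0],
    [0.0005,0.003,0],
    [0.0005,0.003,0],
    [0.0005,0.003,0],
    [0.0005,0.003,0],
    [0.0005,0.003,0],
    [0.0005,0.003,0],
    [0.0005,0.003,0],
    [0.0005,0.003,0],
  ],
  twist=[
    [0.25,0.3,0],
    [0.25,0.3,0],
    [0,0,0],
    [0,0,0],
    [0,0,0],
    [0,0,0],
    [0,0,0],
    [0,0,0],
    [0,0,0],
    [0,0,0],
    [0,0,0],
    [0,0,0],
  ],
  grip=0.7,
)

```text
time: 3.82
eef_pos: [0.5031, -0.1307, 0.0459]
tcp_rot: [0.764, 0.645, 0.001, 0.003]
contact_force: [-0.7, 0.7, -0.3]
opening: 0.699
```

```bash
python3 -c "
from h import *
rep()
c=cam('wrist');cv2.imwrite('pics/w2.png',c['img'])
rep()"
```

```text
t 3.8167 tcp [ 0.5031 -0.1307  0.0459] bed -0.1431 0.0107 yaw 80.39 tilt [ 0.006 -0.003 -1.   ] open 0.699 F bed 0.53 0.8 -0.27
t 3.8667 tcp [ 0.503  -0.1302  0.0458] bed -0.1426 0.0109 yaw 80.4 tilt [ 0.006 -0.002 -1.   ] open 0.697 F bed 0.52 -0.55 0.78
```

View pics/w2.png

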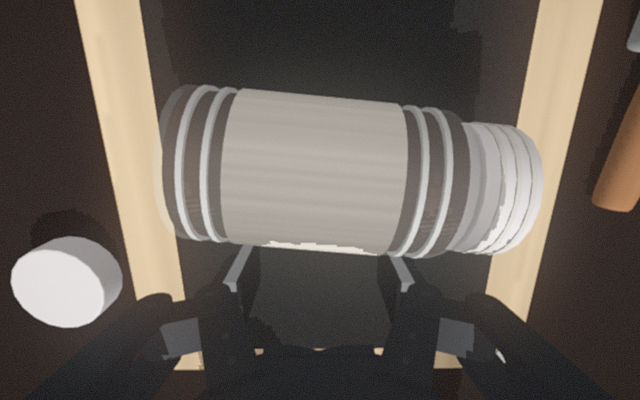

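Contact is about to begin at both fingertips. I'll roll on slowly.

>>> move_arm(
  linear=[
    [0.0005,0.003,-0.001],
    [0.0005,0.003,-0.001],
    [0.0005,0.003,0],
    [0.0006,0.004,0],
    [0.0006,0.004,0],
    [0.0006,0.004,0],
    [0.0006,0.004,0],
    [0.0006,0.004,0],
    [0.0006,0.004,0],
    [0.0006,0.004,0],
    [0.0006,0.004,0],
    [0.0006,0.004,0],
    [0.0006,0.004,0],
    [0.0006,0.004,0],
    [0.0006,0.004,0],
    [0.0005,0.003,0],
    [0.0005,0.002,0],
  ],
  twist=[
    [0,0,0],
    [0,0,0],
    [0,0,0],
    [0,0,0],
    [0,0,0],
    [0,0,0],
    [0,0,0],
    [0,0,0],
    [0,0,0],
    [0,0,0],
    [0,0,0],
    [0,0,0],
    [0,0,0],
    [0,0,0],
    [0,0,0],
    [0,0,0],
    [0,0,0],
  ],
)

```text
time: 5.28
eef_pos: [0.5136, -0.0612, 0.0435]
tcp_rot: [0.764, 0.646, 0.001, 0.003]
contact_force: [0.1, -0.4, 0.8]
opening: 0.697
```

```bash
python3 -c "
from h import *
rep()
c=cam('wrist');cv2.imwrite('pics/w3.png',c['img'])
rep()"
```

```text
t 5.2833 tcp [ 0.5136 -0.0612  0.0435] bed -0.0729 0.012 yaw 80.41 tilt [ 0.005 -0.002 -1.   ] open 0.697 F bed -0.33 -0.19 0.78
t 5.3333 tcp [ 0.5136 -0.0611  0.0435] bed -0.0727 0.0119 yaw 80.42 tilt [ 0.005 -0.002 -1.   ] open 0.697 F bed 1.17 1.1 -0.62
```

View pics/w3.png

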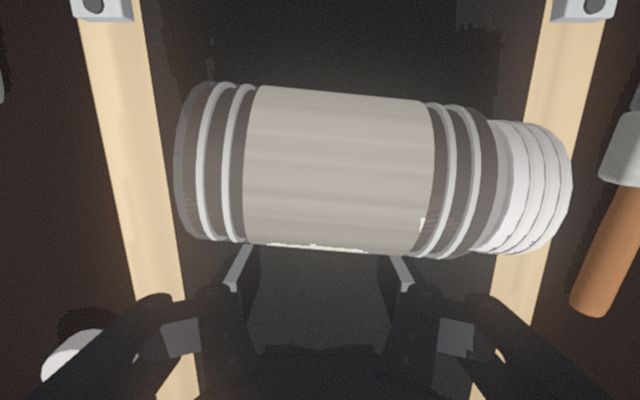

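The jar rolls freely a little ahead of the fingers, still about 5° askew with the base end leading. Continuing.

>>> move_arm(
  linear=[
    [0.0005,0.003,0],
    [0.0006,0.004,0],
    [0.0006,0.004,0],
    [0.0006,0.004,0],
    [0.0006,0.004,0],
    [0.0006,0.004,0],
    [0.0006,0.004,0],
    [0.0006,0.004,0],
    [0.0006,0.004,0],
    [0.0006,0.004,0],
    [0.0006,0.004,0],
    [0.0006,0.004,0],
    [0.0006,0.004,0],
    [0.0006,0.004,0],
    [0.0006,0.004,0],
    [0.0006,0.004,0],
    [0.0005,0.003,0],
    [0.0005,0.002,0],
  ],
  twist=[
    [0,0,0],
    [0,0,0],
    [0,0,0],
    [0,0,0],
    [0,0,0],
    [0,0,0],
    [0,0,0],
    [0,0,0],
    [0,0,0],
    [0,0,0],
    [0,0,0],
    [0,0,0],
    [0,0,0],
    [0,0,0],
    [0,0,0],
    [0,0,0],
    [0,0,0],
    [0,0,0],
  ],
  grip=0.8,
)

```text
time: 6.83
eef_pos: [0.5252, 0.0141, 0.0435]
tcp_rot: [0.764, 0.645, 0.001, 0.003]
contact_force: [-0.2, 0.4, 0.2]
opening: 0.801
```

```bash
python3 -c "
from h import *
rep()
c=cam('wrist');cv2.imwrite('pics/w4.png',c['img'])
rep()"
```

```text
t 6.8333 tcp [0.5252 0.0141 0.0435] bed 0.0034 0.013 yaw 80.4 tilt [ 0.005 -0.002 -1.   ] open 0.801 F bed 0.36 0.27 0.19
t 6.8833 tcp [0.5253 0.0144 0.0435] bed 0.0036 0.013 yaw 80.41 tilt [ 0.006 -0.002 -1.   ] open 0.795 F bed -0.71 0.65 0.09
```

View pics/w4.png

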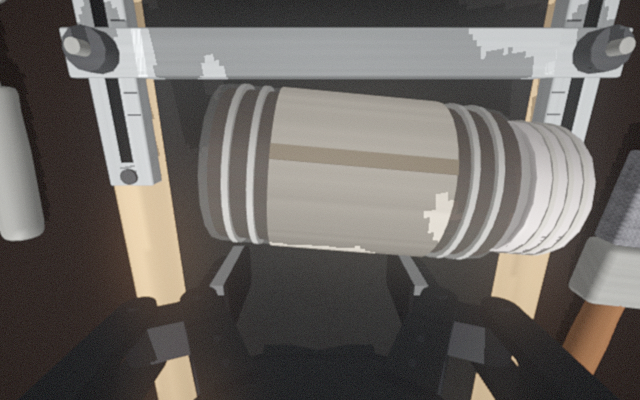

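The jar is now near the bar, still skewed and about 10 mm further toward the cap side than the fingers. I'll re-centre the fingers on it and then creep forward in 1 mm rows, checking the force.

>>> move_arm(
  linear=[
    [0.005,-0.0008,0],
    [0.0055,-0.0009,0],
    [0.0002,0.001,0],
    [0.0002,0.001,0],
    [0.0002,0.001,0],
    [0.0002,0.001,0],
    [0.0002,0.001,0],
    [0.0002,0.001,0],
    [0.0002,0.001,0],
    [0.0002,0.001,0],
    [0.0002,0.001,0],
    [0.0002,0.001,0],
  ],
  twist=[
    [0,0,0],
    [0,0,0],
    [0,0,0],
    [0,0,0],
    [0,0,0],
    [0,0,0],
    [0,0,0],
    [0,0,0],
    [0,0,0],
    [0,0,0],
    [0,0,0],
    [0,0,0],
  ],
)

```text
time: 7.88
eef_pos: [0.5391, 0.0228, 0.0434]
tcp_rot: [0.764, 0.645, 0.001, 0.003]
contact_force: [0.8, -0.4, -0.5]
opening: 0.794
```

```bash
python3 -c "
from h import *
rep()
c=cam('wrist');cv2.imwrite('pics/w5.png',c['img'])
rep()"
```

```text
t 7.8833 tcp [0.5391 0.0228 0.0434] bed 0.0143 0.0007 yaw 80.35 tilt [ 0.005 -0.002 -1.   ] open 0.794 F bed -0.3 -0.87 -0.5
t 7.9333 tcp [0.5391 0.023  0.0434] bed 0.0144 0.0007 yaw 80.36 tilt [ 0.005 -0.002 -1.   ] open 0.803 F bed 0.2 -0.04 -0.01
```

View pics/w5.png

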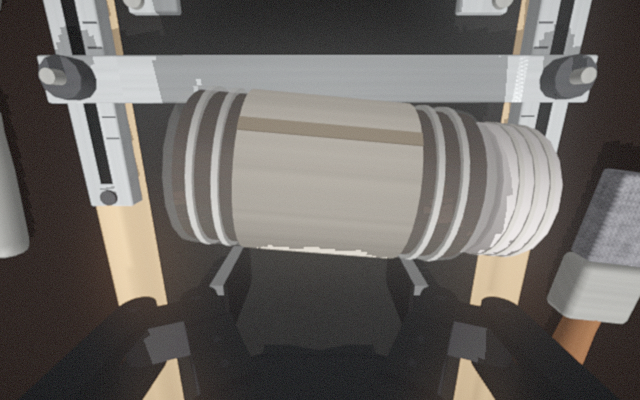

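>>> move_arm(
  linear=[
    [0.0001,0.0008,0],
    [0.0001,0.0008,0],
    [0.0001,0.0008,0],
    [0.0001,0.0008,0],
    [0.0001,0.0008,0],
    [0.0001,0.0008,0],
  ],
  twist=[
    [0,0,0],
    [0,0,0],
    [0,0,0],
    [0,0,0],
    [0,0,0],
    [0,0,0],
  ],
)

```text
time: 8.43
eef_pos: [0.5412, 0.027, 0.0445]
tcp_rot: [0.764, 0.645, 0.002, 0.005]
contact_force: [0.8, -0.4, 0.8]
opening: 0.802
```

```bash
python3 -c "
from h import *
rep()
c=cam('wrist');cv2.imwrite('pics/w6.png',c['img'])
rep()"
```

```text
t 8.4333 tcp [0.5412 0.027  0.0445] bed 0.0187 -0.0007 yaw 80.34 tilt [ 0.009 -0.004 -1.   ] open 0.802 F bed -0.3 -0.89 0.79
t 8.4833 tcp [0.5412 0.0271 0.0446] bed 0.0189 -0.0007 yaw 80.34 tilt [ 0.009 -0.004 -1.   ] open 0.799 F bed -0.59 -0.87 1.15
```

View pics/w6.png

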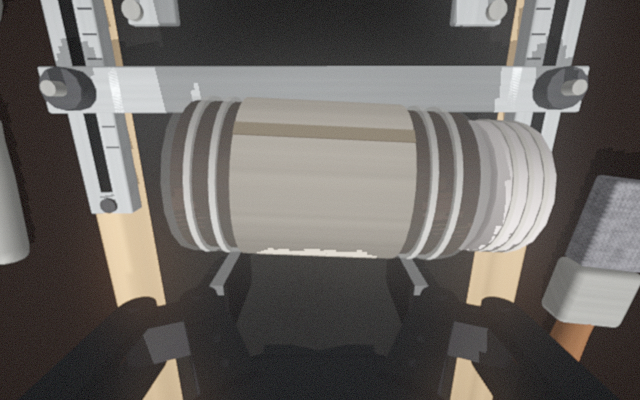

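The jar is squaring: the skew is visibly down, with the base end at the bar. Smaller steps now.

>>> move_arm(
  linear=[
    [0.0001,0.0006,0],
    [0.0001,0.0006,0],
    [0.0001,0.0006,0],
    [0.0001,0.0006,0],
  ],
  twist=[
    [0,0,0],
    [0,0,0],
    [0,0,0],
    [0,0,0],
  ],
)

```text
time: 8.82
eef_pos: [0.542, 0.0295, 0.0448]
tcp_rot: [0.764, 0.645, 0.002, 0.005]
contact_force: [1.0, -1.4, 0.3]
opening: 0.801
```

```bash
python3 -c "
from h import *
rep()
c=cam('wrist');cv2.imwrite('pics/w7.png',c['img'])
rep()"
```

```text
t 8.8167 tcp [0.542  0.0295 0.0448] bed 0.0213 -0.0011 yaw 80.33 tilt [ 0.01  -0.005 -1.   ] open 0.801 F bed -1.2 -1.21 0.32
t 8.8667 tcp [0.542  0.0296 0.0448] bed 0.0215 -0.001 yaw 80.34 tilt [ 0.01  -0.005 -1.   ] open 0.796 F bed -1.04 -0.93 1.07
```

View pics/w7.png

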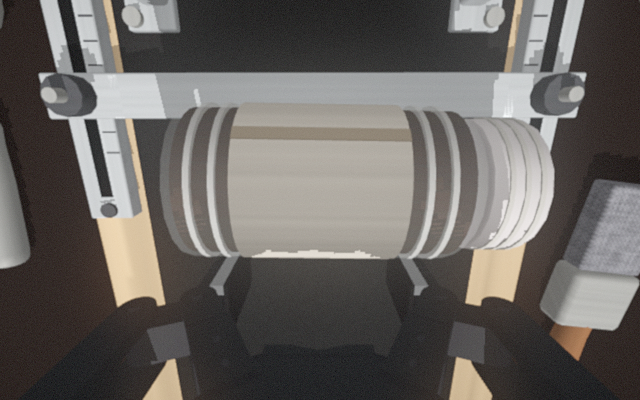

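>>> move_arm(
  linear=[
    [0.0001,0.0005,0],
    [0.0001,0.0005,0],
    [0,0.0003,0],
  ],
  twist=[
    [0,0,0],
    [0,0,0],
    [0,0,0],
  ],
)

```text
time: 9.12
eef_pos: [0.5425, 0.0308, 0.0449]
tcp_rot: [0.764, 0.645, 0.002, 0.005]
contact_force: [-0.0, -2.3, 1.9]
opening: 0.796
```

```bash
python3 -c "
from h import *
rep()
c=cam('wrist');cv2.imwrite('pics/w8.png',c['img'])
rep()"
```

```text
t 9.1167 tcp [0.5425 0.0308 0.0449] bed 0.0227 -0.0013 yaw 80.35 tilt [ 0.01  -0.005 -1.   ] open 0.796 F bed -2.26 -0.38 1.87
t 9.1667 tcp [0.5424 0.0308 0.0449] bed 0.0227 -0.0013 yaw 80.35 tilt [ 0.01  -0.005 -1.   ] open 0.796 F bed -1.28 -0.54 0.85
```

View pics/w8.png

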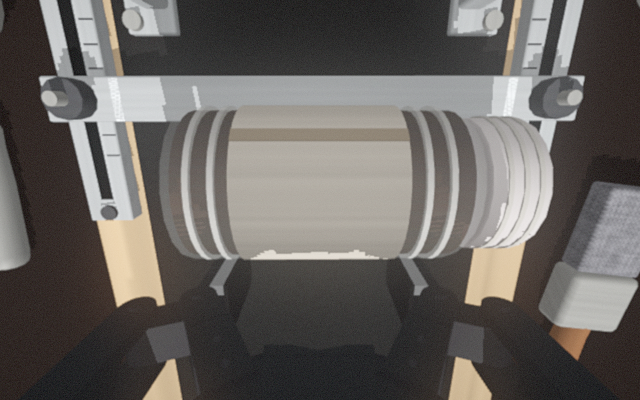

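>>> move_arm(
  linear=[
    [0,0.0004,0],
    [0,0.0004,0],
    [0,0.0003,0],
    [0,0,0],
  ],
  twist=[
    [0,0,0],
    [0,0,0],
    [0,0,0],
    [0,0,0],
  ],
)

```text
time: 9.5
eef_pos: [0.5425, 0.0308, 0.0449]
tcp_rot: [0.764, 0.645, 0.001, 0.006]
contact_force: [0.7, -1.9, 0.3]
opening: 0.804
```

```bash
python3 -c "
from h import *
rep()
c=cam('wrist');cv2.imwrite('pics/w9.png',c['img'])
rep()"
```

```text
t 9.5 tcp [0.5425 0.0308 0.0449] bed 0.0227 -0.0013 yaw 80.38 tilt [ 0.01  -0.007 -1.   ] open 0.804 F bed -1.8 -0.99 0.31
t 9.55 tcp [0.5425 0.0309 0.0449] bed 0.0228 -0.0013 yaw 80.39 tilt [ 0.01  -0.007 -1.   ] open 0.802 F bed -3.15 -0.57 0.37
```

View pics/w9.png

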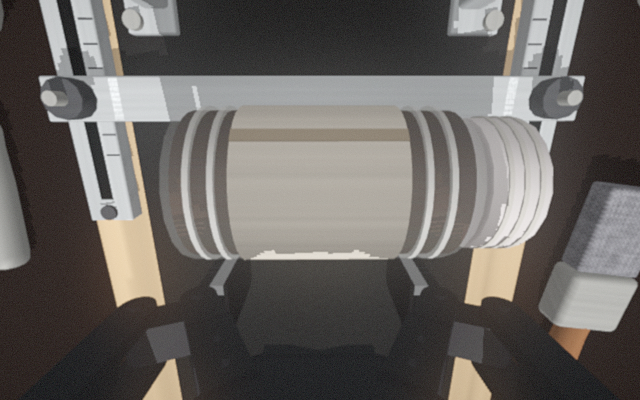

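The finger advance has stalled against about 2–3 N, so the jar is on the bar and looks square. I'll press slightly more and hold, to make sure it is seated.

>>> move_arm(
  linear=[
    [0.0001,0.0009,0],
    [0.0001,0.0009,0],
    [0.0001,0.0009,0],
    [0.0001,0.0009,0],
  ],
  twist=[
    [0,0,0],
    [0,0,0],
    [0,0,0],
    [0,0,0],
  ],
)

```text
time: 9.88
eef_pos: [0.5427, 0.0311, 0.0452]
tcp_rot: [0.763, 0.646, -0.002, 0.008]
contact_force: [-0.3, -6.4, 1.9]
opening: 0.802
```

```bash
python3 -c "
from h import *
rep()
c=cam('top');cv2.imwrite('pics/t2.png',cv2.resize(c['img'][140:310,190:490],None,fx=2.6,fy=2.6))
rep()
C,B,L=np.load('bed.npy')
P=cloud(cam('wrist'));D=P[...,:2]-C;bx=D@B;by=D@L;z=P[...,2]
for y in np.arange(-.05,.06,.02):
    k=(abs(by-y)<.004)&(z>.045)&(z<.1)&(bx>.02)&(bx<.11); t=k&(z>np.percentile(z[k],97)-.0015)
    k2=k&(z>.06); s=np.c_[2*bx[k2],2*z[k2],np.ones(k2.sum())]; q=np.linalg.lstsq(s,bx[k2]**2+z[k2]**2,rcond=None)[0]
    print(y.round(2),k.sum(),'top',bx[t].mean().round(4),z[t].mean().round(4),'circ',q[:2].round(4),np.sqrt(q[2]+q[0]**2+q[1]**2).round(4))
"
```

```text
t 9.8833 tcp [0.5427 0.0311 0.0452] bed 0.023 -0.0015 yaw 80.53 tilt [ 0.008 -0.015 -1.   ] open 0.802 F bed -6.39 -0.75 1.91
t 9.9333 tcp [0.5427 0.0311 0.0452] bed 0.023 -0.0015 yaw 80.54 tilt [ 0.008 -0.015 -1.   ] open 0.805 F bed -6.49 -0.32 1.18
-0.05 4394 top 0.0257 0.0989 circ [0.055  0.0799] 0.0259
-0.03 3474 top 0.0632 0.0857 circ [0.0643 0.0605] 0.0265
-0.01 3592 top 0.0659 0.0844 circ [0.0655 0.0528] 0.0319
0.01 3613 top 0.0657 0.0844 circ [0.0655 0.0527] 0.032
0.03 4477 top 0.035 0.0969 circ [0.0579 0.057 ] 0.0322
0.05 3758 top 0.0263 0.0989 circ [0.055  0.0833] 0.0263
```

View pics/t2.png

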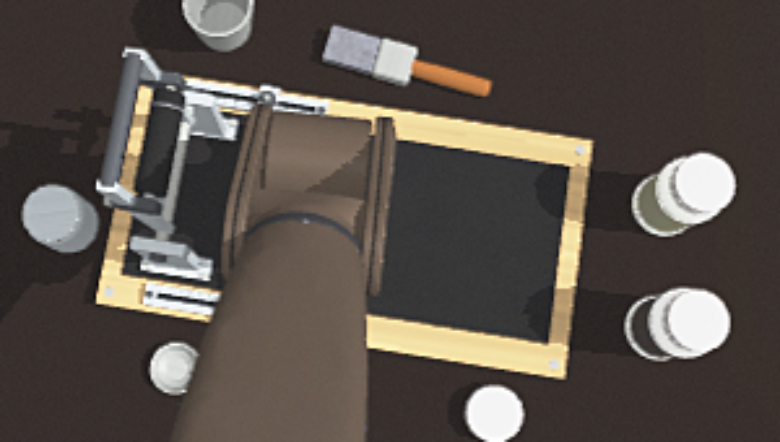

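The circle fit puts the jar axis at bed x = 65.5 mm, z = 52.7 mm, so it is seated on the bar and not ridden up. The push is about 6.4 N. Now I back off gently and rise.

>>> move_arm(
  linear=[
    [0,-0.0003,0],
    [0,-0.0005,0],
    [-0.0001,-0.0008,0],
    [-0.0003,-0.002,0],
    [-0.0005,-0.004,0],
    [-0.0013,-0.008,0],
    [-0.0016,-0.01,0],
    [-0.0016,-0.01,0],
    [0,0,0.01],
    [0,0,0.02],
    [0,0,0.03],
    [0,0,0.03],
    [0,0,0.03],
    [0,0,0.03],
    [0,0,0],
  ],
  twist=[
    [0,0,0],
    [0,0,0],
    [0,0,0],
    [0,0,0],
    [0,0,0],
    [0,0,0],
    [0,0,0],
    [0,0,0],
    [0,0,0],
    [0,0,0],
    [0,0,0],
    [0,0,0],
    [0,0,0],
    [0,0,0],
    [0,0,0],
  ],
)

```text
time: 11.23
eef_pos: [0.5298, -0.0076, 0.2012]
tcp_rot: [0.765, 0.644, -0.003, 0.002]
contact_force: [0.9, 0.1, 0.8]
opening: 0.798
```

```bash
python3 -c "
from h import *
rep()
c=cam('wrist');cv2.imwrite('pics/w10.png',c['img'])
C,B,L=np.load('bed.npy')
P=cloud(c);D=P[...,:2]-C;bx=D@B;by=D@L;z=P[...,2]
for y in np.arange(-.05,.06,.02):
    k2=(abs(by-y)<.004)&(z>.06)&(z<.1)&(bx>.02)&(bx<.11)
    if k2.sum()<20: continue
    s=np.c_[2*bx[k2],2*z[k2],np.ones(k2.sum())]; q=np.linalg.lstsq(s,bx[k2]**2+z[k2]**2,rcond=None)[0]
    print(y.round(2),k2.sum(),'circ',q[:2].round(4),np.sqrt(q[2]+q[0]**2+q[1]**2).round(4))
c=cam('scene');cv2.imwrite('pics/s2.png',cv2.resize(c['img'][90:310,180:460],None,fx=2.7,fy=2.7))
"
```

```text
t 11.2333 tcp [ 0.5298 -0.0076  0.2012] bed -0.0173 0.0048 yaw 80.2 tilt [-0.003 -0.007 -1.   ] open 0.798 F bed 0.25 -0.89 0.82
-0.05 719 circ [0.065  0.0527] 0.0314
-0.03 742 circ [0.065  0.0527] 0.0318
-0.01 781 circ [0.0651 0.0526] 0.0321
0.01 747 circ [0.065  0.0524] 0.0323
0.03 761 circ [0.0649 0.0527] 0.0316
0.05 508 circ [0.0649 0.0525] 0.0314
```

View pics/w10.png

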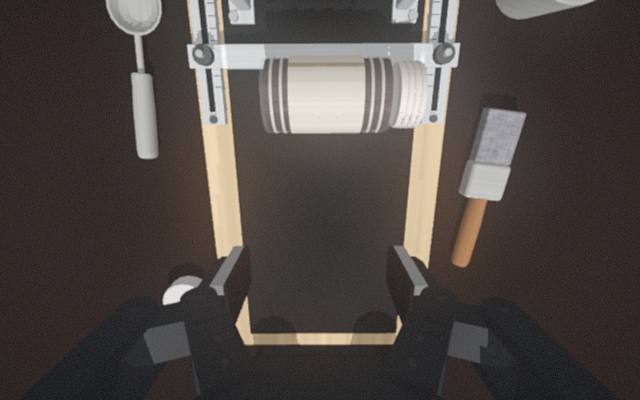

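View pics/s2.png

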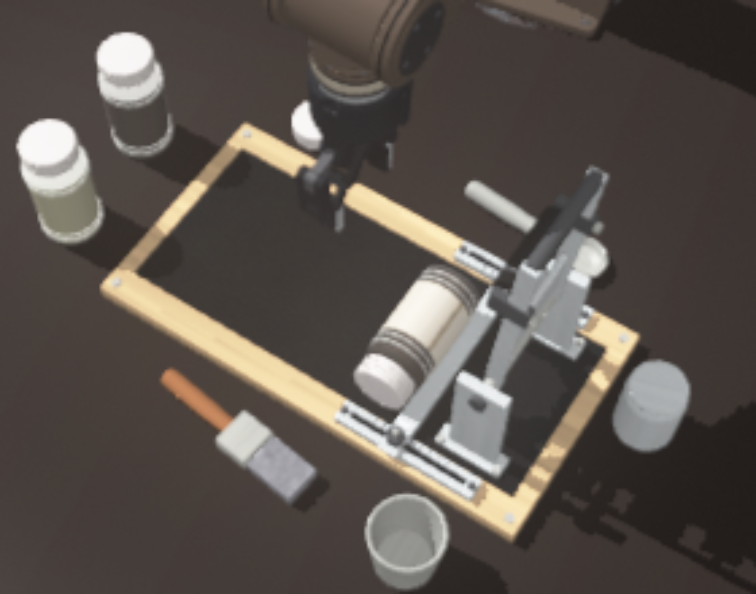

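Both views show the jar square on the bar. The circle fits give axis x = 65.0 mm ± 0.1 along its whole length and z = 52.6 mm. The press arm is still upright and the bystanders are undisturbed. Next I rise, turn 90° and go over the handle, at about (0.566, 0.182, 0.320).

>>> move_arm(
  linear=[
    [0,0,0.03],
    [0,0,0.033],
    [0,0,0.033],
    [0,0,0.033],
    [0,0,0.033],
    [0,0,0.033],
    [0,0,0.015],
    [0.003,0.015,0],
    [0.004,0.02,0],
    [0.004,0.02,0],
    [0.004,0.02,0],
    [0.004,0.02,0],
    [0.004,0.02,0],
    [0.004,0.015,0],
    [0.004,0.01,0],
    [0,0,0],
  ],
  twist=[
    [0,0,6.5],
    [0,0,6.5],
    [0,0,6.5],
    [0,0,6.5],
    [0,0,6.5],
    [0,0,6.5],
    [0,0,6.5],
    [0,0,6.5],
    [0,0,6.5],
    [0,0,6.5],
    [0,0,6.5],
    [0,0,6.5],
    [0,0,6.5],
    [0,0,3],
    [0,0,0],
    [0,0,0],
  ],
  grip=0.5,
)

```text
time: 12.67
eef_pos: [0.5461, 0.1369, 0.3859]
tcp_rot: [0.073, 0.997, -0.023, -0.013]
contact_force: [-0.2, 0.1, -0.2]
opening: 0.499
```

```bash
python3 -c "
from h import *
rep()
c=cam('wrist');cv2.imwrite('pics/w11.png',c['img'])
C,B,L=np.load('bed.npy')
P=cloud(c);D=P[...,:2]-C;bx=D@B;by=D@L;z=P[...,2]
k=(z>.30)&(z<.34)&(abs(by)<.1)&(bx>.1)&(bx<.25)
print(k.sum(),by[k].min(),by[k].max()) if k.sum() else 0
for y in (-.03,-.01,.01,.03):
  q=k&(abs(by-y)<.008)
  if q.sum()>5: t=z[q].max(); print(y,q.sum(),bx[q].min(),bx[q].max(),t,bx[q][z[q]>t-.002].mean())
rep()
c=cam('scene');cv2.imwrite('pics/s3.png',cv2.resize(c['img'][90:310,180:460],None,fx=2.7,fy=2.7))
"
```

```text
t 12.6667 tcp [0.5461 0.1369 0.3859] bed 0.1279 0.0127 yaw 171.57 tilt [-0.029 -0.044 -0.999] open 0.499 F bed 0.04 0.24 -0.19
2185 -0.020430351690928012 0.056802984272038524
-0.01 223 0.16862745933565554 0.18247697269811997 0.3280737979003802 0.1760912397988016
0.01 439 0.16852279705483325 0.18242378072603233 0.3280265537444848 0.1756272429468012
0.03 478 0.16861642628583676 0.182397031837241 0.3288677360220454 0.17531438031686555
t 12.7167 tcp [0.5459 0.1361 0.3857] bed 0.1271 0.0128 yaw 171.53 tilt [-0.03  -0.045 -0.999] open 0.503 F bed 0.38 -0.14 -1.02
```

View pics/w11.png

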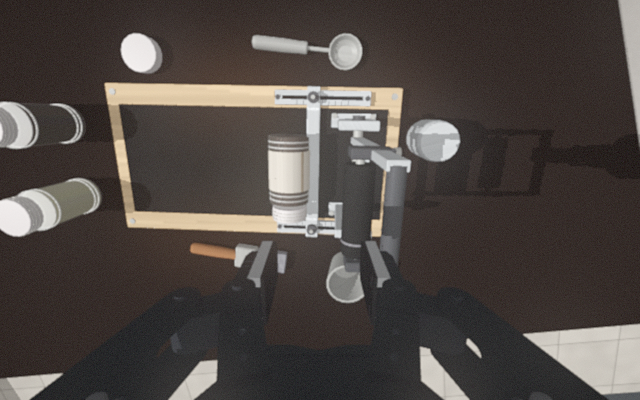

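View pics/s3.png

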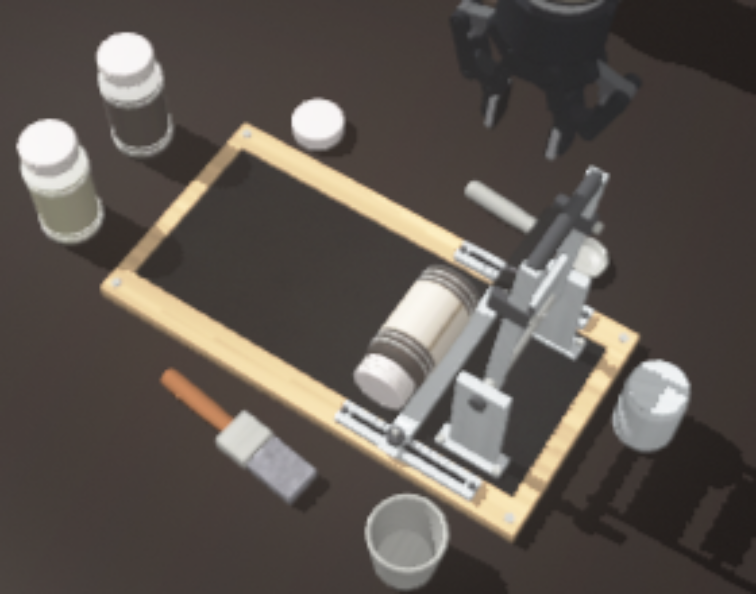

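The handle centre is at bed x = 175.7 mm, z about 320 mm, and the tool stands 49 mm short of it. I'll correct position and tilt.

>>> move_arm(
  linear=[
    [0.004,0.008,0],
    [0.004,0.009,0],
    [0.004,0.009,0],
    [0.004,0.009,0],
    [0.003,0.007,0],
    [0.002,0.004,0],
    [0,0,0],
    [0,0,0],
  ],
  twist=[
    [0.6,-0.4,-0.2],
    [0.6,-0.4,-0.2],
    [0.6,-0.4,-0.2],
    [0.5,-0.4,-0.2],
    [0.3,-0.1,-0.2],
    [0,0,0],
    [0,0,0],
    [0,0,0],
  ],
)

```text
time: 13.43
eef_pos: [0.5695, 0.183, 0.3862]
tcp_rot: [0.087, 0.996, 0.003, 0.001]
contact_force: [-1.1, 0.6, 0.6]
opening: 0.498
```

```bash
python3 -c "
from h import *
rep()"
```

```text
t 13.4333 tcp [0.5695 0.183  0.3862] bed 0.1773 -0.0027 yaw 169.98 tilt [ 0.003  0.005 -1.   ] open 0.498 F bed 0.4 1.2 0.57
```

>>> move_arm(
  linear=[
    [-0.001,-0.001,-0.006],
    [-0.001,-0.0005,-0.01],
    [0,0,-0.012],
    [0,0,-0.012],
    [0,0,-0.012],
    [0,0,-0.01],
    [0,0,-0.008],
    [0,0,-0.004],
    [0,0,0],
  ],
  twist=[
    [0,0,0.2],
    [0,0,0.2],
    [0,0,0],
    [0,0,0],
    [0,0,0],
    [0,0,0],
    [0,0,0],
    [0,0,0],
    [0,0,0],
  ],
)

```text
time: 14.18
eef_pos: [0.565, 0.1802, 0.301]
tcp_rot: [0.084, 0.996, 0.002, -0.002]
contact_force: [0.4, 0.2, 0.9]
opening: 0.498
```

```bash
python3 -c "
from h import *
rep()
c=cam('wrist');cv2.imwrite('pics/w12.png',c['img'])"
```

```text
t 14.1833 tcp [0.565  0.1802 0.301 ] bed 0.1737 0.0012 yaw 170.36 tilt [-0.003  0.004 -1.   ] open 0.498 F bed 0.3 -0.38 0.87
```

View pics/w12.png

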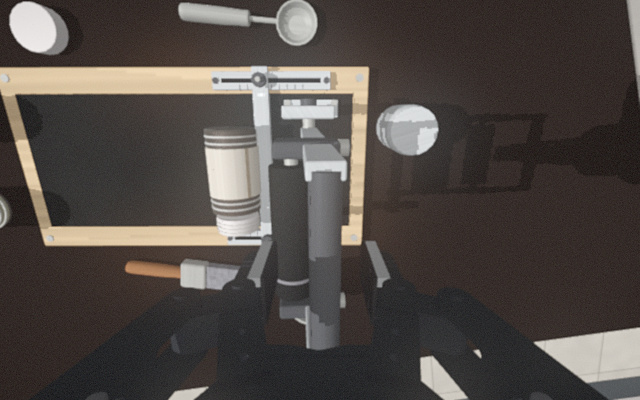

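The handle (image x about 310–340) lies between the fingers (250 and 380). I'll raise a few mm and pinch lightly.

>>> move_arm(
  linear=[
    [0,0.001,0.005],
    [0,0,0],
    [0,0,0],
    [0,0,0],
    [0,0,0],
    [0,0,0],
    [0,0,0],
    [0,0,0],
  ],
  twist=[
    [0,0,0],
    [0,0,0],
    [0,0,0],
    [0,0,0],
    [0,0,0],
    [0,0,0],
    [0,0,0],
    [0,0,0],
  ],
  grip=0,
  force=25,
)

```text
time: 14.9
eef_pos: [0.5656, 0.1813, 0.3078]
tcp_rot: [0.084, 0.996, 0.002, -0.001]
contact_force: [-0.1, 0.7, -2.5]
opening: 0.154
```

```bash
python3 -c "
from h import *
rep()"
```

```text
t 14.9 tcp [0.5656 0.1813 0.3078] bed 0.175 0.0008 yaw 170.38 tilt [-0.001  0.004 -1.   ] open 0.154 F bed 0.72 0.18 -2.52
```

Pinched: the opening matches 14 mm. I'll plan the arc in small chunks.

```bash
cat >> h.py <<'E'
def arc(step,n,h=0.0122,last=None):
    C,B,L=np.load('bed.npy'); s=get_state(); p=s['eef_pos']; d=p[:2]-C
    q=np.array([d@B,p[2]+h]); r=np.hypot(.165-q[0],q[1]-.13); a=np.arctan2(q[1]-.13,.165-q[0]); print('angle',a.round(3),'radius',r.round(4),'by',(d@L).round(4))
    prev=q; by=d@L; out=[]
    for i in range(n):
        a-=step[i] if hasattr(step,'__len__') else step
        t=np.array([.165-.19*np.cos(a),.13+.19*np.sin(a)]); e=t-prev; prev=t
        w=e[0]*B+(0-by)/n*L; out.append([round(float(w[0]),4),round(float(w[1]),4),round(float(e[1]),4)])
    print(out)
E
python3 -c "
from h import *
arc([.02,.03,.04,.05,.05,.05,.05,.05],8)"
```

```text
angle 1.623 radius 0.1903 by 0.0008
[[-0.0005, -0.0038, -0.0001], [-0.0008, -0.0056, 0.0001], [-0.0012, -0.0075, -0.0001], [-0.0015, -0.0094, -0.0006], [-0.0015, -0.0093, -0.0011], [-0.0015, -0.0093, -0.0015], [-0.0014, -0.0092, -0.002], [-0.0014, -0.0091, -0.0025]]
```

>>> move_arm(
  linear=[
    [-0.0005,-0.0038,0],
    [-0.0008,-0.0056,0],
    [-0.0012,-0.0075,-0.0001],
    [-0.0015,-0.0094,-0.0006],
    [-0.0015,-0.0093,-0.0011],
    [-0.0015,-0.0093,-0.0015],
  ],
  twist=[
    [0,0,0],
    [0,0,0],
    [0,0,0],
    [0,0,0],
    [0,0,0],
    [0,0,0],
  ],
)

```text
time: 15.4
eef_pos: [0.558, 0.1359, 0.3061]
tcp_rot: [0.083, 0.997, 0.005, 0.0]
contact_force: [-0.1, 1.0, 0.7]
opening: 0.152
```

```bash
python3 -c "
from h import *
rep();arc(.045,8)"
```

```text
t 15.4 tcp [0.558  0.1359 0.3061] bed 0.1289 0.0008 yaw 170.51 tilt [ 0.001  0.01  -1.   ] open 0.152 F bed 1.0 0.23 0.7
angle 1.381 radius 0.1918 by 0.0008
[[-0.0012, -0.0079, -0.0035], [-0.0013, -0.0082, -0.0022], [-0.0013, -0.0081, -0.0025], [-0.0012, -0.0079, -0.0029], [-0.0012, -0.0078, -0.0033], [-0.0012, -0.0077, -0.0036], [-0.0012, -0.0075, -0.004], [-0.0011, -0.0073, -0.0043]]
```

>>> move_arm(
  linear=[
    [-0.0012,-0.0079,-0.0035],
    [-0.0013,-0.0082,-0.0022],
    [-0.0013,-0.0081,-0.0025],
    [-0.0012,-0.0079,-0.0029],
    [-0.0012,-0.0078,-0.0033],
    [-0.0012,-0.0077,-0.0036],
    [-0.0012,-0.0075,-0.004],
  ],
  twist=[
    [0,0,0],
    [-0.2,0,0],
    [-0.2,0,0],
    [0,0,0],
    [0,0,0],
    [0,0,0],
    [0,0,0],
  ],
)

```text
time: 15.98
eef_pos: [0.5475, 0.0728, 0.2832]
tcp_rot: [0.084, 0.996, 0.001, 0.0]
contact_force: [-0.8, 1.3, -0.7]
opening: 0.151
```

```bash
python3 -c "
from h import *
rep();arc(.045,8)
c=cam('scene');cv2.imwrite('pics/s4.png',cv2.resize(c['img'][90:310,180:460],None,fx=2.7,fy=2.7))"
```

```text
t 15.9833 tcp [0.5475 0.0728 0.2832] bed 0.0649 0.0007 yaw 170.37 tilt [ 0.     0.002 -1.   ] open 0.151 F bed 1.12 1.04 -0.68
angle 1.027 radius 0.1933 by 0.0007
[[-0.0008, -0.0054, -0.0074], [-0.0011, -0.0069, -0.0049], [-0.001, -0.0067, -0.0052], [-0.001, -0.0065, -0.0055], [-0.0009, -0.0062, -0.0058], [-0.0009, -0.0059, -0.0061], [-0.0009, -0.0057, -0.0063], [-0.0008, -0.0054, -0.0066]]
```

View pics/s4.png

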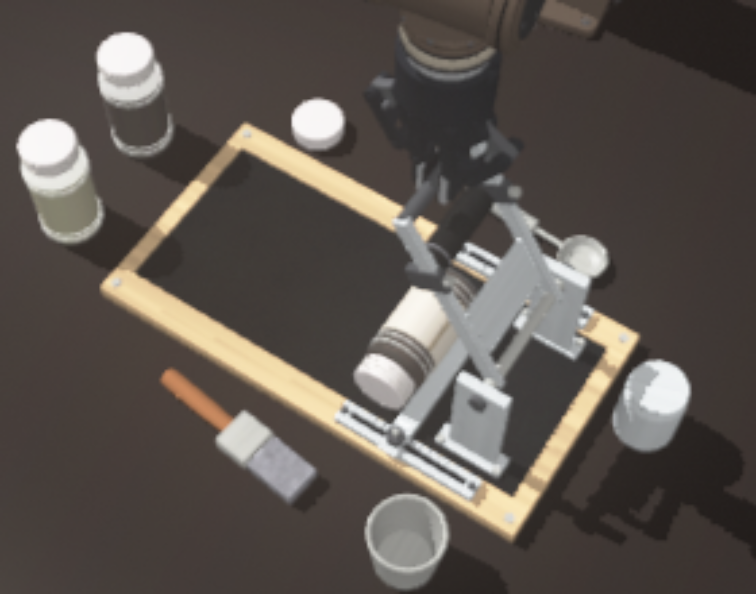

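The arm follows the gripper down, held at the handle, and the jar is undisturbed. Continuing.

>>> move_arm(
  linear=[
    [-0.0008,-0.0054,-0.006],
    [-0.0011,-0.0069,-0.0052],
    [-0.001,-0.0067,-0.0054],
    [-0.001,-0.0065,-0.0056],
    [-0.0009,-0.0062,-0.0058],
    [-0.0009,-0.0059,-0.0061],
    [-0.0009,-0.0057,-0.0063],
    [-0.0008,-0.0054,-0.0066],
  ],
  twist=[
    [0,0,0],
    [0,0,0],
    [0,0,0],
    [0,0,0],
    [0,0,0],
    [0,0,0],
    [0,0,0],
    [0,0,0],
  ],
)

```text
time: 16.7
eef_pos: [0.5383, 0.0172, 0.2316]
tcp_rot: [0.084, 0.996, -0.001, -0.001]
contact_force: [-1.4, 1.4, -1.8]
opening: 0.152
```

```bash
python3 -c "
from h import *
rep();arc(.045,8)"
```

```text
t 16.7 tcp [0.5383 0.0172 0.2316] bed 0.0086 0.0006 yaw 170.37 tilt [-0.003 -0.003 -1.   ] open 0.152 F bed 1.17 1.63 -1.82
angle 0.629 radius 0.1934 by 0.0006
[[-0.0003, -0.0021, -0.009], [-0.0007, -0.0045, -0.0072], [-0.0006, -0.0042, -0.0074], [-0.0006, -0.0038, -0.0076], [-0.0005, -0.0035, -0.0078], [-0.0005, -0.0032, -0.0079], [-0.0004, -0.0028, -0.0081], [-0.0003, -0.0024, -0.0082]]
```

>>> move_arm(
  linear=[
    [-0.0004,-0.003,-0.0075],
    [-0.0007,-0.0043,-0.0072],
    [-0.0006,-0.0041,-0.0074],
    [-0.0006,-0.0037,-0.0076],
    [-0.0005,-0.0034,-0.0078],
    [-0.0005,-0.0031,-0.0079],
    [-0.0004,-0.0027,-0.0081],
    [-0.0003,-0.0023,-0.0082],
  ],
  twist=[
    [0,0,0],
    [0,0,0],
    [0,0,0],
    [0,0,0],
    [0,0,0],
    [0,0,0],
    [0,0,0],
    [0,0,0],
  ],
)

```text
time: 17.37
eef_pos: [0.5332, -0.0129, 0.1622]
tcp_rot: [0.084, 0.996, -0.002, -0.002]
contact_force: [-0.8, 1.9, -1.0]
opening: 0.153
```

```bash
python3 -c "
from h import *
rep();arc(.03,8)
c=cam('scene');cv2.imwrite('pics/s5.png',cv2.resize(c['img'][90:310,180:460],None,fx=2.7,fy=2.7))"
```

```text
t 17.3667 tcp [ 0.5332 -0.0129  0.1622] bed -0.0219 0.0006 yaw 170.32 tilt [-0.004 -0.003 -1.   ] open 0.153 F bed 1.74 1.11 -0.97
angle 0.233 radius 0.1921 by 0.0006
[[0.0002, 0.0008, -0.0061], [-0.0001, -0.0011, -0.0056], [-0.0001, -0.0009, -0.0056], [-0.0001, -0.0007, -0.0057], [-0.0, -0.0006, -0.0057], [0.0, -0.0004, -0.0057], [0.0, -0.0002, -0.0057], [0.0001, -0.0001, -0.0057]]
```

View pics/s5.png

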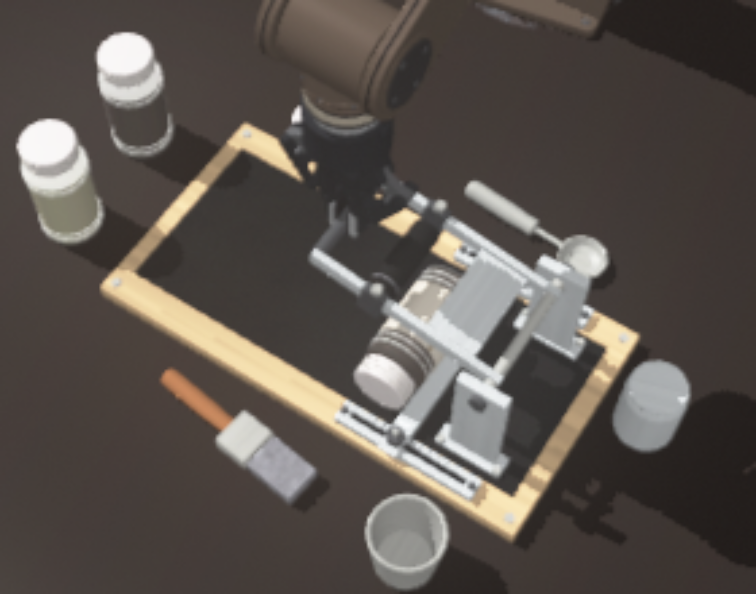

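>>> move_arm(
  linear=[
    [0,0,-0.0058],
    [-0.0001,-0.0008,-0.0056],
    [-0.0001,-0.0008,-0.0056],
    [-0.0001,-0.0007,-0.0057],
    [0,-0.0006,-0.0057],
    [0,-0.0004,-0.0057],
    [0,-0.0002,-0.0057],
    [0,0,-0.005],
  ],
  twist=[
    [0,0,0],
    [0,0,0],
    [0,0,0],
    [0,0,0],
    [0,0,0],
    [0,0,0],
    [0,0,0],
    [0,0,0],
  ],
)

```text
time: 18.08
eef_pos: [0.5327, -0.0159, 0.1115]
tcp_rot: [0.084, 0.996, -0.001, -0.002]
contact_force: [-0.8, 2.7, 0.2]
opening: 0.147
```

```bash
python3 -c "
from h import *
rep();arc(.015,10)"
```

```text
t 18.0833 tcp [ 0.5327 -0.0159  0.1115] bed -0.025 0.0006 yaw 170.33 tilt [-0.005 -0.001 -1.   ] open 0.147 F bed 2.57 1.2 0.23
angle -0.033 radius 0.1901 by 0.0006
[[0.0001, 0.0002, -0.0028], [0.0001, 0.0001, -0.0028], [0.0001, 0.0002, -0.0028], [0.0001, 0.0002, -0.0028], [0.0001, 0.0003, -0.0028], [0.0001, 0.0003, -0.0028], [0.0001, 0.0004, -0.0028], [0.0001, 0.0004, -0.0028], [0.0001, 0.0004, -0.0028], [0.0001, 0.0005, -0.0028]]
```

>>> move_arm(
  linear=[
    [0.0001,0.0003,-0.0028],
    [0.0001,0.0003,-0.0028],
    [0.0001,0.0003,-0.0028],
    [0.0001,0.0003,-0.0028],
    [0.0001,0.0003,-0.0028],
    [0.0001,0.0003,-0.0028],
  ],
  twist=[
    [0,0,0],
    [0,0,0],
    [0,0,0],
    [0,0,0],
    [0,0,0],
    [0,0,0],
  ],
)

```text
time: 18.58
eef_pos: [0.5332, -0.0134, 0.0926]
tcp_rot: [0.084, 0.996, -0.001, -0.003]
contact_force: [-1.5, 2.8, 0.4]
opening: 0.15
```

```bash
python3 -c "
from h import *
rep();arc(.01,8)"
```

```text
t 18.5833 tcp [ 0.5332 -0.0134  0.0926] bed -0.0224 0.0005 yaw 170.35 tilt [-0.006 -0.001 -1.   ] open 0.15 F bed 2.53 1.98 0.38
angle -0.134 radius 0.1891 by 0.0005
[[-0.0, -0.0007, -0.002], [0.0001, 0.0003, -0.0019], [0.0001, 0.0003, -0.0019], [0.0001, 0.0003, -0.0019], [0.0001, 0.0003, -0.0019], [0.0001, 0.0003, -0.0019], [0.0001, 0.0004, -0.0019], [0.0001, 0.0004, -0.0019]]
```

>>> move_arm(
  linear=[
    [0.0001,0,-0.0019],
    [0.0001,0.0003,-0.0019],
    [0.0001,0.0003,-0.0019],
    [0.0001,0.0003,-0.0019],
  ],
  twist=[
    [0,0,0],
    [0,0,0],
    [0,0,0],
    [0,0,0],
  ],
)

```text
time: 18.92
eef_pos: [0.5334, -0.012, 0.0857]
tcp_rot: [0.084, 0.996, -0.0, -0.004]
contact_force: [-3.4, 2.9, 4.7]
opening: 0.149
```

```bash
python3 -c "
from h import *
rep();arc(.01,8);c=cam('scene');cv2.imwrite('pics/s6.png',cv2.resize(c['img'][130:310,240:440],None,fx=3.3,fy=3.3));rep()"
```

```text
t 18.9167 tcp [ 0.5334 -0.012   0.0857] bed -0.0211 0.0005 yaw 170.36 tilt [-0.008 -0.    -1.   ] open 0.149 F bed 2.33 3.86 4.74
angle -0.171 radius 0.1888 by 0.0005
[[-0.0001, -0.0008, -0.0021], [0.0001, 0.0003, -0.0019], [0.0001, 0.0004, -0.0019], [0.0001, 0.0004, -0.0019], [0.0001, 0.0004, -0.0019], [0.0001, 0.0004, -0.0019], [0.0001, 0.0004, -0.0018], [0.0001, 0.0004, -0.0018]]
t 18.9667 tcp [ 0.5334 -0.012   0.0854] bed -0.021 0.0005 yaw 170.36 tilt [-0.008  0.    -1.   ] open 0.147 F bed 2.38 3.57 3.58
```

View pics/s6.png

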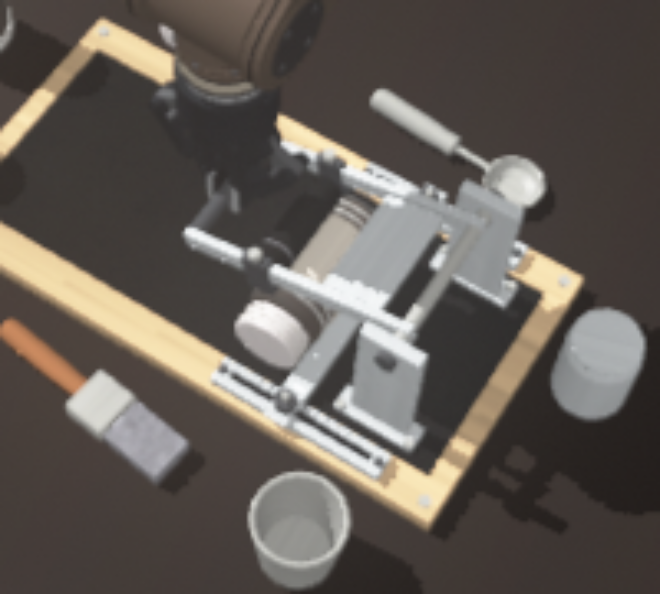

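The vertical force changed by about 4 N, so the roller is down on the jar, with the arm angle about −0.17. I'll open the fingers slightly, wait, then look before leaving.

>>> move_arm(
  linear=[
    [0,0,0],
    [0,0,0],
    [0,0,0],
    [0,0,0],
    [0,0,0],
    [0,0,0],
  ],
  twist=[
    [0,0,0],
    [0,0,0],
    [0,0,0],
    [0,0,0],
    [0,0,0],
    [0,0,0],
  ],
  grip=0.38,
)

```text
time: 19.47
eef_pos: [0.5371, -0.0157, 0.0864]
tcp_rot: [0.083, 0.997, -0.004, 0.002]
contact_force: [-0.5, 0.3, 0.9]
opening: 0.378
```

```bash
python3 -c "
from h import *
rep();c=cam('wrist');cv2.imwrite('pics/w13.png',c['img']);rep()
C,B,L=np.load('bed.npy')
P=cloud(c);D=P[...,:2]-C;bx=D@B;by=D@L;z=P[...,2]
for y in (.03,.035,.04):
  k=(abs(by-y)<.003)&(bx<.0)&(bx>-.05)&(z>.06)&(z<.13)
  if k.sum()>5: print(k.sum(),bx[k].min(),bx[k].max(),z[k].max())"
```

```text
t 19.4667 tcp [ 0.5371 -0.0157  0.0864] bed -0.024 -0.0037 yaw 170.46 tilt [ 0.003 -0.008 -1.   ] open 0.378 F bed 0.21 0.53 0.94
t 19.5167 tcp [ 0.5371 -0.0156  0.0864] bed -0.024 -0.0037 yaw 170.46 tilt [ 0.003 -0.008 -1.   ] open 0.376 F bed -0.32 0.29 0.0
422 -0.029666691890966258 -0.015923200469585255 0.10228402883157997
434 -0.02958731635010201 -0.01604923598273993 0.10239242225203883
447 -0.02954726651592174 -0.015686378698860165 0.10236131517346546
```

View pics/w13.png

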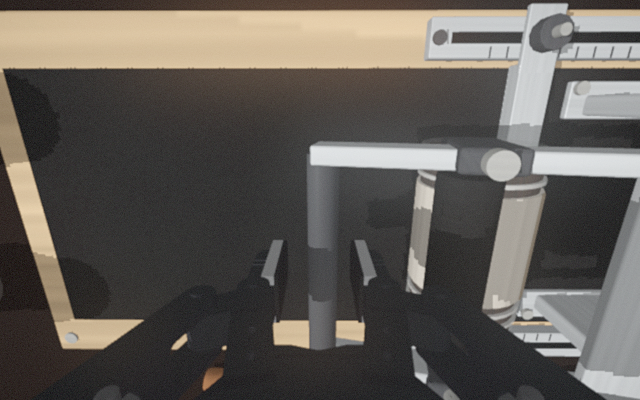

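The fingers are clear of the handle on both sides. The handle is at bed x −22.7 mm, z 95 mm, which gives an arm angle of about −0.18, with the roller on the jar. I'll rise straight up.

>>> move_arm(
  linear=[
    [0,0,0.003],
    [0,0,0.005],
    [0,0,0.01],
    [0,0,0.015],
    [0,0,0.025],
    [0,0,0.03],
    [0,0,0.03],
    [-0.005,-0.025,0.03],
    [-0.008,-0.035,0.02],
    [-0.008,-0.035,0],
    [-0.005,-0.025,0],
    [-0.002,-0.01,0],
    [0,0,0],
    [0,0,0],
  ],
  twist=[
    [0,0,0],
    [0,0,0],
    [0,0,0],
    [0,0,0],
    [0,0,0],
    [0,0,0],
    [0,0,0],
    [0,0,0],
    [0,0,0],
    [0,0,0],
    [0,0,0],
    [0,0,0],
    [0,0,0],
    [0,0,0],
  ],
)

```text
time: 20.68
eef_pos: [0.5058, -0.1492, 0.2756]
tcp_rot: [0.081, 0.997, -0.008, 0.007]
contact_force: [-0.1, 0.0, 0.0]
opening: 0.383
```

```bash
python3 -c "
from h import *
rep();c=cam('top');cv2.imwrite('pics/t5.png',cv2.resize(c['img'][110:310,190:490],None,fx=2.6,fy=2.6))
c=cam('scene');cv2.imwrite('pics/s7.png',cv2.resize(c['img'][90:310,180:460],None,fx=2.7,fy=2.7))
C,B,L=np.load('bed.npy')
P=cloud(c);D=P[...,:2]-C;bx=D@B;by=D@L;z=P[...,2]
k=(abs(by)<.04)&(bx<.0)&(bx>-.05)&(z>.06)&(z<.13); print('handle',k.sum(),bx[k].mean(),z[k].max())
for y in (-.06,-.045,-.02,0,.02,.04):
    k2=(abs(by-y)<.005)&(z>.055)&(z<.086)&(bx>.04)&(bx<.11)
    if k2.sum()<12: continue
    s=np.c_[2*bx[k2],2*z[k2],np.ones(k2.sum())]; q=np.linalg.lstsq(s,bx[k2]**2+z[k2]**2,rcond=None)[0]
    print(y,k2.sum(),'circ',q[:2].round(4),np.sqrt(q[2]+q[0]**2+q[1]**2).round(4))
"
```

```text
t 20.6833 tcp [ 0.5058 -0.1492  0.2756] bed -0.1609 0.005 yaw 170.72 tilt [ 0.014 -0.016 -1.   ] open 0.383 F bed 0.01 0.06 0.02
handle 153 -0.018491459009417774 0.10593442724334104
-0.06 90 circ [0.0675 0.0576] 0.0245
-0.045 53 circ [0.0692 0.0551] 0.0285
-0.02 34 circ [0.0688 0.0776] 0.0106
0 27 circ [0.0684 0.0756] 0.0112
0.02 30 circ [0.0695 0.0792] 0.0089
0.04 24 circ [0.0691 0.0762] 0.0112
```

View pics/t5.png

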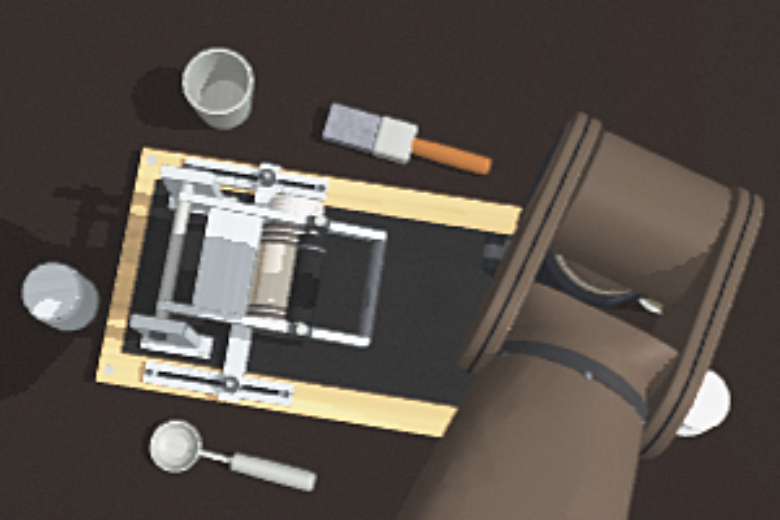

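View pics/s7.png

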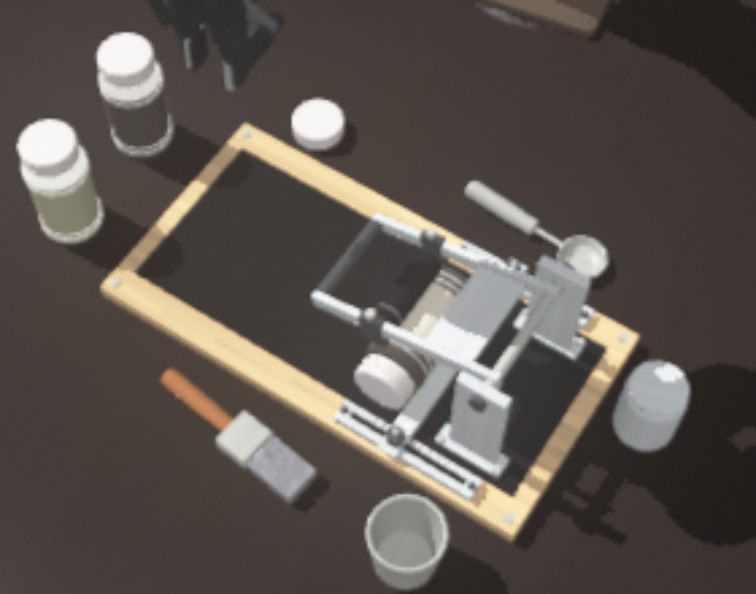

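```bash
python3 -c "
from h import *
c=cam('top'); C,B,L=np.load('bed.npy')
P=cloud(c);D=P[...,:2]-C;bx=D@B;by=D@L;z=P[...,2]
k=(abs(by)<.04)&(bx<.0)&(bx>-.05)&(z>.06)&(z<.13); print('handle',k.sum(),bx[k].mean(),np.percentile(z[k],90))
for y in np.arange(-.07,.05,.01):
    k=(abs(by-y)<.004)&(z>.07)&(z<.086)&(bx>.055)&(bx<.11)
    if k.sum()>3: print(y.round(2),k.sum(),z[k].max().round(4),bx[k].max().round(4))
rep()"
```

```text
handle 178 -0.02144312527175454 0.10184342957133705
-0.07 37 0.082 0.0881
-0.05 38 0.0856 0.0924
-0.04 38 0.085 0.0908
-0.03 39 0.0857 0.092
-0.02 41 0.0855 0.0931
-0.01 41 0.0854 0.0937
0.0 41 0.086 0.0914
0.01 37 0.086 0.0926
0.02 40 0.086 0.091
0.03 40 0.0854 0.0917
0.04 34 0.0858 0.0901
t 20.8333 tcp [ 0.5058 -0.148   0.2745] bed -0.1597 0.0052 yaw 170.86 tilt [ 0.012 -0.016 -1.   ] open 0.38 F bed -0.39 -0.25 0.86
```

```bash
python3 -c "
from plant import *
print(sign_off())"
```

```text
the job is handed in; nothing more can be done
None
```

I rolled the jar to the stop bar, lowered the press arm until its roller rested on the jar, let go and handed the job in at about 21 s. `sign_off()` reports no verdict, so pass or fail is not known to me.

- **Jar on the bar:** I rolled it with two spread fingertips and stopped pushing when the wrist read about 6.4 N against the bar. After I backed off, circle fits put its axis at bed x = 65.0 mm (±0.1 mm along its length) and z = 52.6 mm. That is seated on the bar, square and not ridden up.
- **Press arm:** I pinched the handle at about 25 N and lowered the arm in small steps, about 0.6 rad/s on average. I stopped when the wrist's vertical force changed by about 4 N. After letting go, the handle position gives a hinge angle of about −0.18 rad, within the expected resting range.
- **Last look:** The top camera shows the jar still at the bar, square to within roughly 1–2° judging by its front edge. In the final views every bystander looks where it started. I checked them by eye only and did not measure them.

**Checks that disagreed:** The scene camera placed the handle about 3–4 mm off the top and wrist cameras, and its circle fits on the partly hidden jar were unusable. I relied on the top and wrist cameras instead.

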